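# Tip old plug-in adapters from a scoop tray into the e-waste bin

## Robot

A 6-joint arm with a two-finger parallel gripper is mounted at the origin on the work surface. World frame = base frame: x ahead of the robot, y to its left, z up, the work surface at z = 0. Lengths are in m, angles in degrees, forces in N, time in s.
With the tool pointing down it reaches from about 0.25 to 0.725 m from the base axis. Payload 9.7 kg.
Tool frame: the origin (TCP) lies between the finger pads; the fingertips stand 22 mm ahead of it and the grasp point (between the pads) lies 3 mm ahead of it; z points along the fingers, y is the line along which they close (so a half turn about z gives the same grasp; the last joint's range is limited). The gripper opens to 85 mm and grips with 20 to 120 N. Pads are 22 mm wide; open, the fingers measure 114 mm over their backs; the gripper's body (76 mm by 85 mm) begins 54 mm behind the grasp point. The pads swing forward as they close: fully open they stand 13 mm farther back than shut.
Start: joints at [63.656, 4.979, 10.078, 95.1, 0, 90], TCP at [0.244, 0.493, 0.253] pointing down, gripper open.
Joint ranges: [-179.16, 179.16], [-48.56, 103.87], [-65.8, 70.77], [-126.05, 130.52], [-82.76, 87.17], [-180, 180]. Speed limits (degrees/s): [127.2, 127.2, 147.25, 180, 180, 180].

## Interface

Orientations are given as [roll, pitch, yaw] about the fixed x, y, z axes, in that order (R = Rz(yaw) Ry(pitch) Rx(roll)).
In Python, from workcell import bot, viewer, finder gives the robot as it stands.
- The arm moves only by the tool move_arm, never from a script. Its arguments are lists of equal length, an entry for each row: "offset": the shift along the tool's x, y, z in cm, a list of three; "twist": the turn, a rotation vector about the tool's x, y, z in rad, a list of three; "grip": the opening, from 0 (shut) to 1 (fully open). In form: {"offset": [[x, y, z], ...], "twist": [[ax, ay, az], ...], "grip": [grip, ...]}. A call has 1 to 5 rows; each row shifts and turns the commanded pose from where the row before left it, along the tool's axes as they then stand; what a row does not reach is not made up. A row lasts 1/10 s, in which the tool goes at most 50 mm and 8.59 degrees, less where a joint would pass 70% of its speed; a pose out of reach is approached as far as the arm can. A call is refused whole if a number of a shift passes 5 or a number of a turn 0.15, either way. A call with a gripper value outside its range is refused whole. The fingers move at their own pace and stop on an object; "force" is the grip in N (left out, the last holds). Time passes only in rows, so rows that do not move let the fingers close. It gives the time, the measured TCP pose, the force, the opening and the grip force at its end, in the units of the state.
- bot.get_obs(): the state, without advancing time (a new reading comes with each control period).
- viewer.camera(name): name is "scene" or "side" or "wrist"; returns a dict with "color" (384x512x3 uint8, red, green, blue), "depth" (384x512 float32, m along the optical axis (not along the pixel's ray), 0 where there is no reading), "vfov" (degrees; the focal length in pixels is half the picture's height over the tangent of half this angle, whatever the lens; pixels are square), "cx", "cy" (the principal point, pixels), "position" and "attitude" of the camera in the world; the wrist camera has in their place "tool_from_camera" (4x4, takes a point from camera to tool coordinates, whose origin is the TCP and whose axes are the flange's). Camera axes: x right, y down, z forward; pixel columns grow to the right and rows downward; lengths in m; the calibration is good to about 2 mm. The wrist camera is an equidistant fisheye: a pixel r from the principal point sees the ray r / f radians off the axis. A picture is of the moment at which its call begins: read the wrist's pose just before it.
- bot.job_done(): hands the job in; it is judged then, once.
Trained networks look in a picture, given as the dict that the camera call returned (one of the last four; its "shot" number tells which), for a name from the list of things; names that differ only in an ending like _2 or _b are one class to them, and where a whole thing is asked for, a point or a joint stands for the part that bears it (a point fixed in the world has none). Each returns a list of dicts, best first, with "p" (0 to 1); they miss things now and then, are a little off and sometimes report something else, mostly with a low value. They report only what shows in the picture. A call takes as long as a camera call. They do not tell look-alikes from the thing itself.
- finder.boxes_of(picture, thing): "position" ([column, row] in pixels, amid what is visible of it).
- finder.pinpoint(picture, thing): "position" ([column, row] in pixels: a listed point, or the origin of a listed thing).
The state is a dict: "time": time; "q": joint angles; "qd": joint speeds; "joint_efforts": joint torques, N m; "ee_pos": TCP position; "tcp_rot": TCP orientation; "wrist_force": force on the tool from outside, world axes, zero at the start; "torque": the same for the moment, N m; "opening": finger opening in m; "grasp_force": force on a finger pad.
Only numpy, scipy, OpenCV 4.12 (cv2) and the standard library are available. Lean on these libraries where they do the work, as an engineer would, in place of code of your own. Each camera call takes 0.05 s, during which the arm holds its last target. There are 200 camera calls.

## Task

Tip the three old plug-in power adapters out of the scoop tray into the collection bin: carry the loaded tray over by its handle, first let the floor near its open nose rest lightly (a few newtons) for a good second on the bin's height-adjustable front rim, the tray about level and the adapters still in it, then tip the tray over that rim until all three have slid in. Then set the empty tray back down level in the middle of its mat, handle pointing the way it did, and let go. Do not touch the adapters with the fingers, do not press hard on the bin, and leave everything else where it stands.

Things in the scene. Friction and masses are not known exactly. Their poses are not given: they have to be found in the camera images.
- tray: grey scoop tray, 0.18 kg: pan 170 (x) by 150 mm (y), floor 4 mm, walls 40 mm high, 4 mm thick at back (-x) and sides, open at the nose (+x). Straight handle bar off the back wall, leaning back 15 degrees from upright, from (-83, 0, 22) to (-111, 0, 126) mm, 24 mm wide (y), 18 thick. Origin: centre of pan's underside; x to the nose, z up. Starts flat on the mat, handle roughly to robot
- tray_grip (a point): good grip point on the handle's centre line, at (-102, 0, 94) mm in the tray's frame, 75 mm up the bar; tray's axes. Grip across the 24 mm width (tray's y) with the fingers tilted 15 degrees, pointing forward and down along the bar; firmly (50 N or more), as the load hangs well in front of the grip
- tray_nose (a point): middle of the lower front edge of the tray's floor, at (85, 0, 0) mm in the tray's frame; tray's axes
- adapter0: black plug-in power adapter, hidden mass 40 to 100 g: block 48 (x) by 44 (y) by 34 mm with two 16 mm steel pins on its +x end. Origin: centre of the block's underside. Lies loose in the tray; it slides out when the tray is tipped steeply (40 to 60 degrees nose down; friction is hidden)
- adapter1: black plug-in power adapter, hidden mass 40 to 100 g: block 48 (x) by 44 (y) by 34 mm with two 16 mm steel pins on its +x end. Origin: centre of the block's underside. Lies loose in the tray; it slides out when the tray is tipped steeply (40 to 60 degrees nose down; friction is hidden)
- adapter2: black plug-in power adapter, hidden mass 40 to 100 g: block 48 (x) by 44 (y) by 34 mm with two 16 mm steel pins on its +x end. Origin: centre of the block's underside. Lies loose in the tray; it slides out when the tray is tipped steeply (40 to 60 degrees nose down; friction is hidden)
- bin: grey bin, fixed, 225 mm deep (x), 260 wide (y): sides and back 124 mm high; low near side with an aluminium strip whose round top edge (8 mm thick, 240 long, level) is the rim. Rim top is 70 to 96 mm above the table, set by hand, not reported: feel for it. Rigid. Origin: on the table below the rim's middle; x into the bin, y along the rim, z up; inside x 8 to 221, y -126 to 126 mm, floor 4 mm
- mat: dark rubber mat, fixed, 230 (x) by 210 (y) by 3 mm thick, under the tray. Origin: centre of its underside, on the table; its x points the way the tray's nose roughly does at the start (within 0.12 rad)
- switch: dark steel network switch, 100 by 160 by 28 mm, on the table in front of the robot; bystander. Origin: centre of underside
- screwdriver: screwdriver 190 mm long lying between tray and bin; bystander. Origin: underside, middle
- jar: glass jar, 80 mm across, 100 mm high, at the left; bystander. Origin: centre of underside
- bottle: glass bottle, 66 mm across, 200 mm high, at the right; bystander. Origin: centre of underside
- mug: white mug, 80 mm across, 90 mm high, at the right; bystander. Origin: centre of underside
Not all that is in view belongs to the job. What is shaped like the adapter2 but yellow is not meant.

How it is judged:
By the outcome, as a careful person would: the job done as asked, in the order asked, and still so for the second after the job is handed in, with the robot touching nothing.
It also fails if it takes over 64 s, if anything falls off the work surface, if the arm or the gripper's body presses on something with over 40 N, if the wrist force passes 120 N, or if a joint passes its speed limit or range.

## Working session

There is one attempt and no reset: what is moved stays moved. The work goes in short steps, Python scripts to look and compute and a tool call to move; the robot and the scene stay as the last step left them, time stands still between calls to the robot, and variables do not carry over. Pictures are saved under pics/ and viewed, at most 10 in all, crops included, and the job is handed in when it is done.

Besides the shell and the picture viewer there is one more tool, called by a JSON object that holds its "fn" and its "kwargs", one argument or row to a line. move_arm: Moves the arm, as the interface text tells. Its arguments: {"type":"object","properties":{"offset":{"type":"array","items":{"type":"array","items":{"type":"number"}}},"twist":{"type":"array","items":{"type":"array","items":{"type":"number"}}},"grip":{"type":"array","items":{"type":"number"}},"force":{"type":"number"}},"required":["offset","twist","grip"]}

```bash
ls; mkdir -p pics
cat > h.py <<'E'
import numpy as np, cv2
from scipy.spatial.transform import Rotation as R
from workcell import bot, viewer, finder
def cam_T(p):
    a=np.array(p["attitude"],float)
    return a
def save(p,n): cv2.imwrite(f"pics/{n}.png",cv2.cvtColor(p["color"],cv2.COLOR_RGB2BGR))
E
python3 - <<'E'
from h import *
s=bot.get_obs(); print(s)
for n in ["scene","side"]:
    p=viewer.camera(n); save(p,n+"0"); print(n,{k:v for k,v in p.items() if k not in("color","depth")})
    for t in ["tray","tray_grip","tray_nose","adapter0","bin","mat","switch","screwdriver"]:
        print(t,[(np.round(d["position"],1).tolist(),round(d["p"],2)) for d in finder.pinpoint(p,t)][:5])
a=cv2.imread("pics/scene0.png");b=cv2.imread("pics/side0.png")
E
```

```text
pics
{'time': 0.0, 'q': array([6.36582964e+01, 5.01259096e+00, 1.00347333e+01, 9.50983338e+01,
       1.93465585e-04, 9.00027645e+01]), 'qd': array([ 0.07160413, -0.05979818,  0.0397961 , -0.04762039,  0.09887004,
       -0.00747584]), 'joint_efforts': array([-6.41865408e-04, -5.20385456e+01,  4.64802146e+01,  1.61797414e-02,
        9.26259372e-05,  8.05700093e-07]), 'ee_pos': array([0.243964  , 0.49272244, 0.25257123]), 'tcp_rot': array([-1.79923809e+02, -1.89789159e-04,  1.53655532e+02]), 'wrist_force': array([ 0.6476595 , -0.71608269,  0.28375944]), 'torque': array([ 0.08485352, -0.01045156, -0.00408933]), 'grasp_force': 0.0, 'opening': 0.08539186063561384}
scene {'vfov': 45.50318474625057, 'cx': 251.13136579302966, 'cy': 191.27784209006782, 'position': array([1.51145311, 0.47826887, 1.05635093]), 'attitude': array([-133.95268349,   -0.61810156,  119.23760603]), 'shot': 1}
tray [([307.0, 238.3], 0.6), ([264.6, 202.7], 0.4)]
tray_grip []
tray_nose [([300.6, 256.7], 0.87)]
adapter0 [([301.2, 224.2], 0.76), ([324.2, 227.1], 0.57), ([307.2, 243.7], 0.55), ([218.9, 254.2], 0.55)]
bin [([192.5, 190.8], 0.7)]
mat []
switch [([287.8, 172.1], 0.89)]
screwdriver [([262.1, 204.2], 0.63)]
side {'vfov': 54.06068275870828, 'cx': 264.0735178178713, 'cy': 188.29552523808175, 'position': array([ 0.36802463, -0.93724638,  0.81794971]), 'attitude': array([-126.90733185,    0.86537949,  -15.91355595]), 'shot': 2}
tray [([256.7, 177.1], 0.78)]
tray_grip [([226.4, 165.5], 0.77), ([255.0, 176.0], 0.55)]
tray_nose [([273.7, 172.8], 0.81)]
adapter0 [([236.9, 173.2], 0.62), ([247.6, 182.3], 0.62), ([257.2, 172.4], 0.48), ([320.5, 198.0], 0.35)]
bin [([286.3, 252.8], 0.71), ([317.7, 360.6], 0.29)]
mat []
switch [([193.2, 215.4], 0.62)]
screwdriver [([246.8, 209.1], 0.79)]
```

View pics/scene0.png

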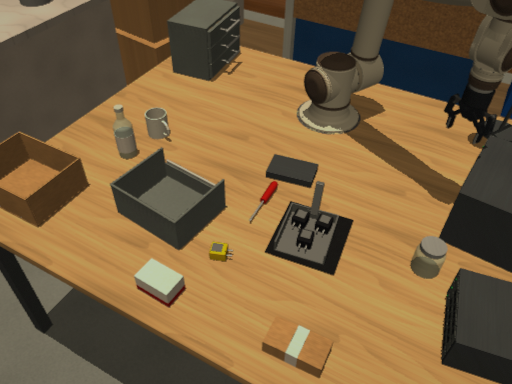

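View pics/side0.png

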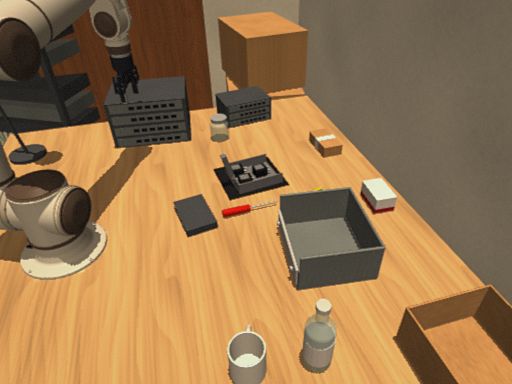

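Scene view: the tray with black adapters is at (310,235), the handle top at (319,185) and the bin at (170,200), its low side toward the robot. The yellow look-alike is at (219,252), the brown box at (40,180) is a decoy, and the screwdriver is at (264,200). The side view agrees: tray (250,175), bin (325,245) with the low rim at its left.

```bash
cat >> h.py <<'E'
def RT(p):
    return R.from_euler("xyz",p["attitude"],degrees=True).as_matrix(),np.array(p["position"])
def foc(p): return p["color"].shape[0]/2/np.tan(np.radians(p["vfov"]/2))
def cloud(p):
    f=foc(p);d=p["depth"];v,u=np.mgrid[:d.shape[0],:d.shape[1]]
    c=np.stack([(u-p["cx"])/f*d,(v-p["cy"])/f*d,d],-1);M,t=RT(p)
    w=c@M.T+t; w[d==0]=np.nan; return w
def on_z(p,px,z):
    f=foc(p);M,t=RT(p);r=M@np.array([(px[0]-p["cx"])/f,(px[1]-p["cy"])/f,1]);return t+r*(z-t[2])/r[2]
E
python3 - <<'E'
from h import *
pts={}
for n in ["scene","side"]:
    p=viewer.camera(n); w=cloud(p); np.savez(f"{n}.npz",w=w,c=p["color"])
    for t,z in [("tray",.003),("tray_nose",.003),("tray_grip",.097),("adapter0",.007),("bin",0),("screwdriver",0),("switch",0)]:
        print(n,t,[(np.round(on_z(p,d["position"],z)[:2],3).tolist(),round(d["p"],2)) for d in finder.pinpoint(p,t)][:4])
    pts[n]=(w,p["color"])
W=np.concatenate([v[0].reshape(-1,3) for v in pts.values()]);C=np.concatenate([v[1].reshape(-1,3) for v in pts.values()])
ok=~np.isnan(W[:,0])&(W[:,0]>.1)&(W[:,0]<1)&(W[:,1]>-.5)&(W[:,1]<.7);W=W[ok];C=C[ok]
# top-down height map
S=600; im=np.zeros((S,480,3),np.uint8)
o=np.argsort(W[:,2]);
for (x,y,z),c in zip(W[o],C[o]):
    a=int((.8-x)/.7*S*1);b=int((.45-y)*857)
    if 0<=a<S and 0<=b<480: 
        cv2.circle(im,(b,a),1,(int(np.clip(z*1800,0,255)),int(c[1]),int(c[0])),-1)
cv2.imwrite("pics/top.png",im)
E
```

```text
scene tray [([0.651, 0.195], 0.95)]
scene tray_nose [([0.714, 0.201], 0.84), ([0.441, 0.152], 0.18)]
scene tray_grip [([0.553, 0.186], 0.88)]
scene adapter0 [([0.837, -0.002], 0.88), ([0.603, 0.163], 0.61), ([0.66, 0.203], 0.56), ([0.596, 0.224], 0.49)]
scene bin [([0.644, -0.216], 0.93), ([0.716, 0.205], 0.7)]
scene screwdriver [([0.576, 0.011], 0.46), ([0.65, 0.2], 0.17)]
scene switch [([0.395, 0.023], 0.63)]
side tray [([0.64, 0.204], 0.72)]
side tray_nose [([0.73, 0.213], 0.59), ([0.599, 0.166], 0.35)]
side tray_grip [([0.564, -0.586], 0.75), ([0.527, 0.159], 0.73)]
side adapter0 [([0.595, 0.148], 0.72), ([0.818, -0.011], 0.55), ([0.585, 0.227], 0.5), ([0.654, 0.203], 0.47)]
side bin [([0.625, -0.218], 0.64)]
side screwdriver [([0.568, 0.022], 0.64), ([0.63, -0.216], 0.3)]
side switch [([0.394, 0.038], 0.74), ([0.724, 0.204], 0.3), ([0.59, 0.151], 0.29)]
```

View pics/top.png

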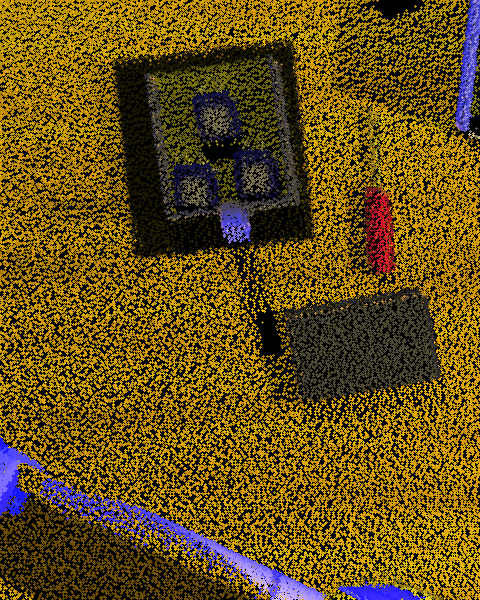

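Top map: mat corners are at (117,62), (292,42), (313,235) and (135,255), with the tray inside it, the nose up (+x) and the handle at (233,220). Three black adapters are in the pan. Next I fit the poses.

Run:
```python
from h import *
from scipy.optimize import least_squares
D=[np.load(f"{n}.npz") for n in ("scene","side")]
W=np.concatenate([d["w"].reshape(-1,3) for d in D]);C=np.concatenate([d["c"].reshape(-1,3) for d in D]).astype(int)
ok=~np.isnan(W[:,0]);W=W[ok];C=C[ok]
def sel(x0,x1,y0,y1,z0,z1): return (W[:,0]>x0)&(W[:,0]<x1)&(W[:,1]>y0)&(W[:,1]<y1)&(W[:,2]>z0)&(W[:,2]<z1)
def rect(P): 
    return cv2.minAreaRect((P[:,:2]*1000).astype(np.float32))
dark=C.max(1)<75
m=sel(.45,.8,.05,.35,-.004,.008)&dark; print("mat",rect(W[m]),np.median(W[m],0))
tab=sel(.45,.6,-.1,.0,-.02,.02)&~dark; print("table z",np.median(W[tab],0))
# tray walls tops 40..46mm
m=sel(.5,.8,.05,.35,.012,.047)
print("tray",rect(W[m]))
h=sel(.45,.6,.1,.26,.06,.14); print("handle",h.sum(),W[h].mean(0))
P=W[h]; A=np.c_[P[:,2]-.097,np.ones(len(P))]; print(np.linalg.lstsq(A,P[:,:2],rcond=None)[0])
for zl in(.07,.09,.11,.125):
    q=P[abs(P[:,2]-zl)<.008]; print(zl,rect(q))
for d in D: pass
b=sel(.5,1.0,-.5,0.05,.03,.2); print("bin",rect(W[b]), np.percentile(W[b],[.5,99.5],0))
b2=sel(.5,1.0,-.5,0.05,.115,.135); print("bintop",rect(W[b2]))
b3=sel(.5,1.0,-.5,0.05,.064,.102)&(C.min(1)>110); print("rim strip?",b3.sum(),W[b3].mean(0) if b3.sum() else 0)
```

```text
mat ((626.5951538085938, 198.77218627929688), (234.68862915039062, 212.65438842773438), 6.878206253051758) [0.63766774 0.23329589 0.00148734]
table z [ 0.52813781 -0.05090435 -0.00091135]
tray ((632.016845703125, 188.27020263671875), (188.14198303222656, 159.8004913330078), 8.750655174255371)
handle 308 [0.53969329 0.17477228 0.09903379]
[[-0.30728115 -0.03793592]
 [ 0.54031823  0.17484943]]
0.07 ((543.5206298828125, 176.2873077392578), (33.5993537902832, 27.92786979675293), 82.17974853515625)
0.09 ((540.1376953125, 174.09689331054688), (36.85026550292969, 23.16060447692871), 60.54520034790039)
0.11 ((534.45947265625, 174.69139099121094), (28.537328720092773, 30.696346282958984), 9.101522445678711)
0.125 ((531.1625366210938, 173.97801208496094), (27.674043655395508, 30.64548110961914), 5.026810169219971)
bin ((745.4603881835938, -227.11575317382812), (630.822265625, 317.48712158203125), 56.17510986328125) [[ 0.6053819  -0.49650528  0.03042784]
 [ 0.997339    0.01215001  0.12502375]]
bintop ((734.6528930664062, -304.28289794921875), (429.1588439941406, 233.62855529785156), 81.43099212646484)
rim strip? 275 [ 0.63025486 -0.22799938  0.07101345]
```

Run:
```python
from h import *
D=[np.load(f"{n}.npz") for n in ("scene","side")]
W=np.concatenate([d["w"].reshape(-1,3) for d in D]);C=np.concatenate([d["c"].reshape(-1,3) for d in D]).astype(int)
ok=~np.isnan(W[:,0]);W=W[ok];C=C[ok]
grey=(C.max(1)-C.min(1)<25)
near=(abs(W[:,0]-.74)<.2)&(abs(W[:,1]+.2)<.2)&grey
t=near&(W[:,2]>.118)&(W[:,2]<.132); print("walls top",cv2.minAreaRect((W[t][:,:2]*1000).astype(np.float32)),t.sum(),np.percentile(W[t],[1,99],0))
n,l,st,_=1,0,0,0
al=near&(W[:,2]>.05)&(W[:,2]<.102)&(C.min(1)>110); P=W[al]
# ridge: dominated line
vx=cv2.fitLine((P[:,:2]).astype(np.float32),cv2.DIST_HUBER,0,.005,.005).ravel();print("strip line",vx,np.degrees(np.arctan2(vx[1],vx[0])),np.percentile(P,[1,50,99],0))
inl=abs((P[:,:2]-vx[2:])@np.array([-vx[1],vx[0]]))<.012
P=P[inl];s=(P[:,:2]-vx[2:])@vx[:2];print("extent",s.min(),s.max(),vx[2:]+vx[:2]*(s.min()+s.max())/2,"z hi",np.percentile(P[:,2],[5,50,90,99]))
i=cv2.cvtColor(D[1]["c"],cv2.COLOR_RGB2BGR)
a=cv2.resize(i[185:295,210:390],None,fx=4,fy=4,interpolation=3); 
cv2.imwrite("pics/crop.png",a)
```

```text
walls top ((747.1376342773438, -228.8479461669922), (274.3699035644531, 226.70367431640625), 82.771728515625) 848 [[ 0.62693986 -0.37128134  0.11812016]
 [ 0.86949924 -0.08630922  0.12544718]]
strip line [ 0.09584019  0.99539673  0.63930595 -0.17238231] 84.50031 [[ 0.62884067 -0.28186241  0.05769571]
 [ 0.6413141  -0.15244858  0.06647275]
 [ 0.64599583 -0.10037759  0.07344218]]
extent -0.11373399635298112 0.07366516271873792 [ 0.63738585 -0.1923245 ] z hi [0.05816495 0.06647275 0.07288955 0.07344218]
```

View pics/crop.png

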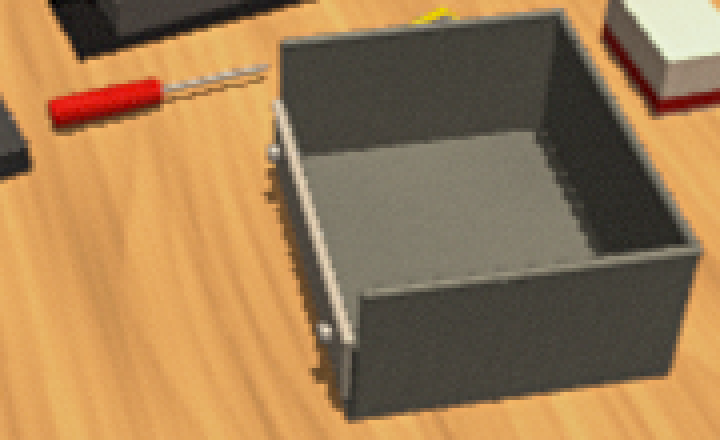

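Crop: the bin's aluminium rim strip runs along its left side, facing the robot, from (280,105) to (345,335) in the crop. The screwdriver lies in front of it. The choice is clear: the grey tray with three black adapters, not the yellow one, and the grey bin with the strip, not the brown box. Next I plan the approach.

```bash
cat >> h.py <<'E'
def tray_T(o,yaw,pitch=0):  # tray origin, yaw, pitch nose-down positive
    return np.array(o,float),R.from_euler("ZY",[yaw,pitch],degrees=True)
TILT=np.radians(15)
Rg=R.from_matrix(np.array([[np.cos(TILT),0,np.sin(TILT)],[0,-1,0],[np.sin(TILT),0,-np.cos(TILT)]]))  # tool in tray axes
G=np.array([-.102,0,.094])
def tcp_for(o,Rt,back=0.003):
    Rw=Rt*Rg; return o+Rt.apply(G)-back*Rw.apply([0,0,1]),Rw
def cur():
    s=bot.get_obs(); return s,np.array(s["ee_pos"]),R.from_euler("xyz",s["tcp_rot"],degrees=True)
def plan(wps,p=None,Rc=None):
    """wps: list of (pos,Rot,nrows); prints rounded rows"""
    if p is None: _,p,Rc=cur()
    out=[]
    for (tp,tR,n) in wps:
        p0,R0=p,Rc; rv=(R0.inv()*tR).as_rotvec()
        for k in range(1,n+1):
            a=k/n; gp=p0+(tp-p0)*a; gR=R0*R.from_rotvec(rv*a)
            o=np.round(Rc.inv().apply(gp-p)*100,2); t=np.round((Rc.inv()*gR).as_rotvec(),3)
            p=p+Rc.apply(o/100); Rc=Rc*R.from_rotvec(t); out.append((o+0.,t+0.))
    for i in range(0,len(out),5):
        print("offset",[x[0].tolist() for x in out[i:i+5]],"\ntwist",[x[1].tolist() for x in out[i:i+5]])
    return p,Rc
E
python3 - <<'E'
from h import *
o,Rt=tray_T([.639,.189,.003],8.75)
p,Rw=tcp_for(o,Rt,.123); print(p,Rw.as_euler("xyz",degrees=True))
plan([(p,Rw,15)])
E
```

```text
[0.50672289 0.16864061 0.21580888] [180.   -15.     8.75]
offset [[-2.53, -1.16, 0.25], [-2.69, -0.73, 0.21], [-2.77, -0.27, 0.18], [-2.78, 0.19, 0.16], [-2.72, 0.64, 0.15]] 
twist [[-0.022, 0.007, 0.167], [-0.022, 0.007, 0.168], [-0.022, 0.007, 0.167], [-0.022, 0.007, 0.168], [-0.022, 0.007, 0.167]]
offset [[-2.56, 1.09, 0.15], [-2.36, 1.49, 0.16], [-2.07, 1.87, 0.19], [-1.73, 2.18, 0.21], [-1.36, 2.43, 0.26]] 
twist [[-0.022, 0.007, 0.167], [-0.022, 0.007, 0.168], [-0.022, 0.007, 0.167], [-0.022, 0.007, 0.167], [-0.022, 0.007, 0.168]]
offset [[-0.92, 2.61, 0.3], [-0.49, 2.73, 0.35], [-0.02, 2.76, 0.42], [0.43, 2.72, 0.48], [0.88, 2.6, 0.54]] 
twist [[-0.022, 0.007, 0.167], [-0.022, 0.007, 0.168], [-0.022, 0.007, 0.167], [-0.022, 0.007, 0.167], [-0.022, 0.007, 0.168]]
```

Run:
```python
from h import *
o,Rt=tray_T([.639,.189,.003],8.75)
p,Rw=tcp_for(o,Rt,.123)
plan([(p,Rw,20)])
```

```text
offset [[-1.9, -0.87, 0.19], [-1.99, -0.63, 0.16], [-2.05, -0.38, 0.15], [-2.09, -0.11, 0.13], [-2.09, 0.14, 0.12]] 
twist [[-0.017, 0.005, 0.126], [-0.016, 0.005, 0.125], [-0.016, 0.006, 0.126], [-0.017, 0.005, 0.125], [-0.017, 0.005, 0.126]]
offset [[-2.05, 0.4, 0.11], [-1.99, 0.65, 0.12], [-1.89, 0.89, 0.11], [-1.76, 1.12, 0.12], [-1.61, 1.34, 0.14]] 
twist [[-0.016, 0.005, 0.125], [-0.017, 0.006, 0.126], [-0.016, 0.005, 0.125], [-0.017, 0.005, 0.126], [-0.016, 0.005, 0.125]]
offset [[-1.44, 1.52, 0.14], [-1.23, 1.68, 0.17], [-1.01, 1.83, 0.19], [-0.78, 1.93, 0.22], [-0.53, 2.01, 0.25]] 
twist [[-0.017, 0.005, 0.126], [-0.016, 0.006, 0.125], [-0.017, 0.005, 0.126], [-0.016, 0.005, 0.126], [-0.017, 0.005, 0.125]]
offset [[-0.28, 2.06, 0.28], [-0.02, 2.07, 0.31], [0.24, 2.05, 0.35], [0.49, 2.0, 0.38], [0.74, 1.92, 0.42]] 
twist [[-0.016, 0.006, 0.126], [-0.017, 0.005, 0.125], [-0.016, 0.005, 0.126], [-0.017, 0.005, 0.125], [-0.016, 0.006, 0.126]]
```

{"fn": "move_arm", "kwargs": {
  "offset": [
    [-1.9,-0.87,0.19],
    [-1.99,-0.63,0.16],
    [-2.05,-0.38,0.15],
    [-2.09,-0.11,0.13],
    [-2.09,0.14,0.12]
  ],
  "twist": [
    [-0.017,0.005,0.126],
    [-0.016,0.005,0.125],
    [-0.016,0.006,0.126],
    [-0.017,0.005,0.125],
    [-0.017,0.005,0.126]
  ],
  "grip": [1,1,1,1,1]
}}

```text
time: 2.2
ee_pos: [0.3102, 0.4111, 0.2439]
tcp_rot: [176.0, -2.9, 117.5]
wrist_force: [-0.1, -0.2, -0.2]
opening: 0.0858
grasp_force: 0.0
```

{"fn": "move_arm", "kwargs": {
  "offset": [
    [-2.05,0.4,0.11],
    [-1.99,0.65,0.12],
    [-1.89,0.89,0.11],
    [-1.76,1.12,0.12],
    [-1.61,1.34,0.14]
  ],
  "twist": [
    [-0.016,0.005,0.125],
    [-0.017,0.006,0.126],
    [-0.016,0.005,0.125],
    [-0.017,0.005,0.126],
    [-0.016,0.005,0.125]
  ],
  "grip": [1,1,1,1,1]
}}

```text
time: 2.7
ee_pos: [0.3759, 0.33, 0.2346]
tcp_rot: [174.5, -7.5, 81.6]
wrist_force: [0.6, 0.2, 0.3]
opening: 0.0857
grasp_force: 0.0
```

{"fn": "move_arm", "kwargs": {
  "offset": [
    [-1.44,1.52,0.14],
    [-1.23,1.68,0.17],
    [-1.01,1.83,0.19],
    [-0.78,1.93,0.22],
    [-0.53,2.01,0.25]
  ],
  "twist": [
    [-0.017,0.005,0.126],
    [-0.016,0.006,0.125],
    [-0.017,0.005,0.126],
    [-0.016,0.005,0.126],
    [-0.017,0.005,0.125]
  ],
  "grip": [1,1,1,1,1]
}}

```text
time: 3.2
ee_pos: [0.4415, 0.2489, 0.2252]
tcp_rot: [175.9, -12.2, 45.4]
wrist_force: [0.1, -0.0, 0.0]
opening: 0.0851
grasp_force: 0.0
```

{"fn": "move_arm", "kwargs": {
  "offset": [
    [-0.28,2.06,0.28],
    [-0.02,2.07,0.31],
    [0.24,2.05,0.35],
    [0.49,2.0,0.38],
    [0.74,1.92,0.42]
  ],
  "twist": [
    [-0.016,0.006,0.126],
    [-0.017,0.005,0.125],
    [-0.016,0.005,0.126],
    [-0.017,0.005,0.125],
    [-0.016,0.006,0.126]
  ],
  "grip": [1,1,1,1,1]
}}

```text
time: 3.7
ee_pos: [0.5209, 0.1207, 0.2157]
tcp_rot: [-178.8, -15.0, 12.5]
wrist_force: [0.6, 0.7, -0.3]
opening: 0.0856
grasp_force: 0.0
```

Run:
```python
from h import *
s,p,Rc=cur(); print(np.round(s["q"],2),p,s["tcp_rot"],s["wrist_force"])
c=viewer.camera("wrist"); save(c,"w1"); T=np.array(c["tool_from_camera"]);f=foc(c)
print(c["vfov"],T.round(3).tolist())
s,p,Rc=cur()
def ray(px):
    d=np.array([px[0]-c["cx"],px[1]-c["cy"]]);r=np.hypot(*d);th=r/f
    v=np.r_[np.sin(th)*d/max(r,1e-9),np.cos(th)]
    return p+Rc.apply(T[:3,3]), Rc.apply(T[:3,:3]@v)
for t,z in [("tray_grip",.097),("tray_nose",.003),("tray",.003)]:
    for d in finder.pinpoint(c,t)[:3]:
        o,v=ray(d["position"]); print(t,d["p"],np.round(d["position"]),(o+v*(z-o[2])/v[2]).round(4))
```

```text
[ 12.46 -12.26 -11.99  75.3    1.2  179.94] [0.52086425 0.12069255 0.21568786] [-178.81640274  -14.97818867   12.52167727] [ 0.60410537  0.74680023 -0.33089736]
65.70646984690485 [[-0.0, -0.954, -0.299, 0.078], [1.0, -0.0, 0.0, 0.0], [-0.0, -0.299, 0.954, -0.121], [0.0, 0.0, 0.0, 1.0]]
tray_grip 0.97 [201. 195.] [0.5389 0.1692 0.097 ]
tray_nose 0.97 [227.  42.] [0.7228 0.1993 0.003 ]
tray 0.65 [222. 108.] [0.6354 0.1851 0.003 ]
tray 0.5 [223.  85.] [0.664  0.1901 0.003 ]
tray 0.39 [187. 142.] [0.587  0.2173 0.003 ]
```

View pics/w1.png

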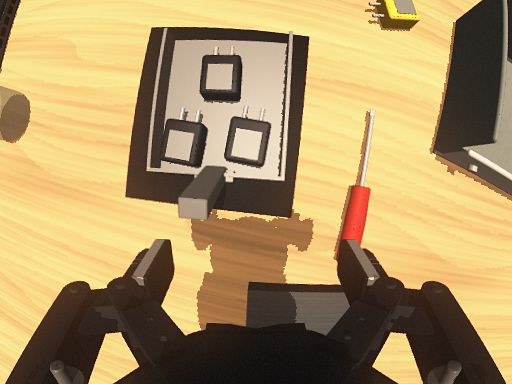

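The wrist view shows the handle top at (195,205), the three adapters in the pan and the screwdriver at right. Joint 6 hit its limit, so I use the half-turned grasp.

```bash
cat >> h.py <<'E'
Rg=Rg*R.from_rotvec([0,0,np.pi])
E
python3 - <<'E'
from h import *
o,Rt=tray_T([.639,.187,.003],9.0)
p,Rw=tcp_for(o,Rt,.123)
s,pc,Rc=cur()
e=plan([((pc+p)/2,Rc*R.from_rotvec([0,0,-1.53]),11),(p,Rw,14)],pc,Rc)
print(p,Rw.as_euler("xyz",degrees=True))
E
```

```text
offset [[-0.01, -0.22, 0.0], [0.01, -0.21, 0.0], [0.05, -0.21, 0.0], [0.07, -0.21, -0.01], [0.1, -0.19, 0.0]] 
twist [[0.0, 0.0, -0.139], [0.0, 0.0, -0.139], [0.0, 0.0, -0.139], [0.0, 0.0, -0.139], [0.0, 0.0, -0.139]]
offset [[0.13, -0.18, 0.0], [0.15, -0.15, 0.0], [0.17, -0.14, 0.0], [0.19, -0.11, 0.0], [0.2, -0.08, 0.0]] 
twist [[0.0, 0.0, -0.14], [0.0, 0.0, -0.139], [0.0, 0.0, -0.139], [0.0, 0.0, -0.139], [0.0, 0.0, -0.139]]
offset [[0.2, -0.05, -0.01], [0.17, -0.02, 0.0], [0.17, 0.0, 0.0], [0.17, 0.02, 0.0], [0.17, 0.04, -0.01]] 
twist [[0.0, 0.0, -0.139], [0.002, -0.002, -0.111], [0.002, -0.002, -0.111], [0.002, -0.003, -0.111], [0.001, -0.002, -0.11]]
offset [[0.16, 0.05, 0.0], [0.15, 0.08, 0.0], [0.15, 0.09, 0.0], [0.13, 0.1, -0.01], [0.12, 0.12, 0.0]] 
twist [[0.002, -0.002, -0.111], [0.002, -0.002, -0.111], [0.002, -0.002, -0.111], [0.002, -0.002, -0.111], [0.001, -0.003, -0.111]]
offset [[0.11, 0.13, -0.01], [0.09, 0.15, 0.0], [0.08, 0.15, -0.01], [0.06, 0.16, 0.0], [0.04, 0.16, -0.01]] 
twist [[0.002, -0.002, -0.111], [0.002, -0.002, -0.111], [0.002, -0.002, -0.11], [0.002, -0.002, -0.111], [0.001, -0.002, -0.111]]
[0.50681299 0.16606363 0.21580888] [ 180.   15. -171.]
```

{"fn": "move_arm", "kwargs": {
  "offset": [
    [-0.01,-0.22,0.0],
    [0.01,-0.21,0.0],
    [0.05,-0.21,0.0],
    [0.07,-0.21,-0.01],
    [0.1,-0.19,0.0]
  ],
  "twist": [
    [0.0,0.0,-0.139],
    [0.0,0.0,-0.139],
    [0.0,0.0,-0.139],
    [0.0,0.0,-0.139],
    [0.0,0.0,-0.139]
  ],
  "grip": [1,1,1,1,1]
}}

```text
time: 4.4
ee_pos: [0.5167, 0.1332, 0.2159]
tcp_rot: [171.1, -12.1, 54.0]
wrist_force: [-1.0, 0.1, 0.9]
opening: 0.0855
grasp_force: 0.0
```

{"fn": "move_arm", "kwargs": {
  "offset": [
    [0.13,-0.18,0.0],
    [0.15,-0.15,0.0],
    [0.17,-0.14,0.0],
    [0.19,-0.11,0.0],
    [0.2,-0.08,0.0]
  ],
  "twist": [
    [0.0,0.0,-0.14],
    [0.0,0.0,-0.139],
    [0.0,0.0,-0.139],
    [0.0,0.0,-0.139],
    [0.0,0.0,-0.139]
  ],
  "grip": [1,1,1,1,1]
}}

```text
time: 4.9
ee_pos: [0.5135, 0.1437, 0.2159]
tcp_rot: [165.5, -3.6, 93.4]
wrist_force: [0.5, 0.8, 0.9]
opening: 0.0852
grasp_force: 0.0
```

{"fn": "move_arm", "kwargs": {
  "offset": [
    [0.2,-0.05,-0.01],
    [0.17,-0.02,0.0],
    [0.17,0.0,0.0],
    [0.17,0.02,0.0],
    [0.17,0.04,-0.01]
  ],
  "twist": [
    [0.0,0.0,-0.139],
    [0.002,-0.002,-0.111],
    [0.002,-0.002,-0.111],
    [0.002,-0.003,-0.111],
    [0.001,-0.002,-0.11]
  ],
  "grip": [1,1,1,1,1]
}}

```text
time: 5.4
ee_pos: [0.5109, 0.1522, 0.2161]
tcp_rot: [166.3, 5.2, 125.5]
wrist_force: [0.7, -0.2, -0.1]
opening: 0.0851
grasp_force: 0.0
```

{"fn": "move_arm", "kwargs": {
  "offset": [
    [0.16,0.05,0.0],
    [0.15,0.08,0.0],
    [0.15,0.09,0.0],
    [0.13,0.1,-0.01],
    [0.12,0.12,0.0]
  ],
  "twist": [
    [0.002,-0.002,-0.111],
    [0.002,-0.002,-0.111],
    [0.002,-0.002,-0.111],
    [0.002,-0.002,-0.111],
    [0.001,-0.003,-0.111]
  ],
  "grip": [1,1,1,1,1]
}}

```text
time: 5.9
ee_pos: [0.5085, 0.1603, 0.2161]
tcp_rot: [171.7, 12.1, 157.0]
wrist_force: [0.5, 0.5, -0.4]
opening: 0.0857
grasp_force: 0.0
```

{"fn": "move_arm", "kwargs": {
  "offset": [
    [0.11,0.13,-0.01],
    [0.09,0.15,0.0],
    [0.08,0.15,-0.01],
    [0.06,0.16,0.0],
    [0.04,0.16,-0.01]
  ],
  "twist": [
    [0.002,-0.002,-0.111],
    [0.002,-0.002,-0.111],
    [0.002,-0.002,-0.11],
    [0.002,-0.002,-0.111],
    [0.001,-0.002,-0.111]
  ],
  "grip": [1,1,1,1,1]
}}

```text
time: 6.4
ee_pos: [0.5059, 0.1684, 0.2161]
tcp_rot: [-180.0, 15.0, -170.5]
wrist_force: [-0.5, 0.8, 1.1]
opening: 0.0856
grasp_force: 0.0
```

Run:
```python
from h import *
s,pc,Rc=cur(); print(np.round(s["q"],2),pc,s["tcp_rot"])
c=viewer.camera("wrist"); T=np.array(c["tool_from_camera"]);f=foc(c); s,p,Rc=cur()
for t,z in [("tray_grip",.097),("tray_nose",.003)]:
    for d in finder.pinpoint(c,t)[:1]:
        e=np.array(d["position"])-[c["cx"],c["cy"]];r=np.hypot(*e);v=Rc.apply(T[:3,:3]@np.r_[np.sin(r/f)*e/r,np.cos(r/f)]);o=p+Rc.apply(T[:3,3])
        print(t,d["p"],(o+v*(z-o[2])/v[2]).round(4))
o,Rt=tray_T([.639,.187,.003],9.0)
tp,Rw=tcp_for(o,Rt,.003)
plan([(tp,Rw,10)],p,Rc)
```

```text
[ 19.73 -12.28 -11.94  75.55  -2.68   9.85] [0.50592095 0.168431   0.21610887] [-179.9510317    15.02050506 -170.46169374]
tray_grip 0.76 [0.5354 0.1755 0.097 ]
offset [[0.0, -0.03, 1.2], [-0.01, -0.03, 1.21], [0.0, -0.02, 1.2], [0.0, -0.03, 1.21], [-0.01, -0.03, 1.2]] 
twist [[0.0, 0.0, 0.002], [0.0, 0.0, 0.001], [0.0, 0.0, 0.002], [0.001, 0.0, 0.001], [0.0, 0.0, 0.002]]
offset [[0.0, -0.03, 1.21], [0.0, -0.02, 1.2], [-0.01, -0.03, 1.2], [0.0, -0.03, 1.21], [0.0, -0.02, 1.2]] 
twist [[0.0, 0.0, 0.001], [0.0, 0.0, 0.002], [0.0, 0.0, 0.001], [0.0, 0.0, 0.002], [0.001, 0.0, 0.002]]
```

{"fn": "move_arm", "kwargs": {
  "offset": [
    [0,0,1.2],
    [0,0,1.2],
    [0,0,1.2],
    [0,0,1.2],
    [0,0,1.2]
  ],
  "twist": [
    [0,0,0.001],
    [0,0,0.001],
    [0,0,0.001],
    [0,0,0.001],
    [0,0,0.001]
  ],
  "grip": [1,1,1,1,1]
}}

```text
time: 7.05
ee_pos: [0.522, 0.1693, 0.1564]
tcp_rot: [179.9, 15.0, -171.2]
wrist_force: [0.2, -0.1, 0.5]
opening: 0.0855
grasp_force: 0.0
```

{"fn": "move_arm", "kwargs": {
  "offset": [
    [0,0,1.2],
    [0,0,1.2],
    [0,0,1.2],
    [0,0,1.2],
    [0,0,1.2]
  ],
  "twist": [
    [0,0,0.001],
    [0,0,0.001],
    [0,0,0.001],
    [0,0,0.001],
    [0,0,0.001]
  ],
  "grip": [1,1,1,1,1]
}}

```text
time: 7.55
ee_pos: [0.5375, 0.172, 0.0991]
tcp_rot: [179.8, 15.0, -171.5]
wrist_force: [-0.3, -0.5, -0.6]
opening: 0.0854
grasp_force: 0.0
```

{"fn": "move_arm", "kwargs": {
  "offset": [
    [0,0,0],
    [0,0,0],
    [0,0,0],
    [0,0,0],
    [0,0,0]
  ],
  "twist": [
    [0,0,0],
    [0,0,0],
    [0,0,0],
    [0,0,0],
    [0,0,0]
  ],
  "grip": [0.8,0.6,0.5,0.4,0.35],
  "force": 25
}}

```text
time: 8.05
ee_pos: [0.5375, 0.1722, 0.1007]
tcp_rot: [179.8, 15.1, -171.5]
wrist_force: [0.3, 1.6, 0.7]
opening: 0.0298
grasp_force: 0.4
```

Run:
```python
from h import *
s,pc,Rc=cur(); print(s)
```

```text
{'time': 8.05, 'q': array([ 18.92090687,  -7.33534789, -20.44686118,  62.02145277,
        -2.48996165,  10.05533186]), 'qd': array([ 0.10886685,  0.10326446, -0.12482974,  0.03012581,  0.05738568,
        0.01213861]), 'joint_efforts': array([-6.89881258e-01, -4.06380451e+01,  4.86847579e+01, -2.67242633e+00,
       -4.67279367e-01,  1.90976294e-03]), 'ee_pos': array([0.53748333, 0.17216232, 0.10070733]), 'tcp_rot': array([ 179.79510918,   15.06810566, -171.48644439]), 'wrist_force': array([0.25639247, 1.63731932, 0.68201947]), 'torque': array([0.10955334, 0.26605208, 0.00444981]), 'grasp_force': 0.41617817245423794, 'opening': 0.029793718197104566}
```

{"fn": "move_arm", "kwargs": {
  "offset": [
    [0,0,0],
    [0,0,0],
    [0,0,0],
    [0,0,0],
    [0,0,0]
  ],
  "twist": [
    [0,0,0],
    [0,0,0],
    [0,0,0],
    [0,0,0],
    [0,0,0]
  ],
  "grip": [0.2,0.1,0,0,0],
  "force": 90
}}

```text
time: 8.55
ee_pos: [0.5375, 0.1722, 0.1008]
tcp_rot: [179.8, 15.1, -171.5]
wrist_force: [-2.6, 1.5, 5.2]
opening: 0.0227
grasp_force: 89.0
```

Run:
```python
from h import *
from scipy.optimize import least_squares
s,pc,Rc=cur(); print(s["q"],pc,s["tcp_rot"],s["wrist_force"],s["opening"],s["grasp_force"])
# planar kinematic fit (j5~0): angles: link1 from vertical q2+a, link2..., tool
obs=[([63.658,5.0126,10.0347,95.0983],[.24396,.49272,.25257]),([12.46,-12.26,-11.99,75.3],[.52086,.12069,.21569]),([19.73,-12.28,-11.94,75.55],[.50592,.16843,.21611]),([18.9209,-7.3353,-20.4469,62.0215],[.53748,.17216,.10071]),(list(s["q"][:4]),list(pc))]
for q,x in obs: print(np.round(q,2),round(np.hypot(x[0],x[1]),4),x[2],round(q[1]-q[2]+q[3],2), round(90+q[1]+q[2]-q[3],2))
```

```text
[ 18.92256103  -7.34046336 -20.43980752  62.02808294  -2.48917058
  10.0541778 ] [0.53749458 0.17218723 0.10082154] [ 179.79360496   15.07341955 -171.48386398] [-2.62659684  1.50119129  5.15471488] 0.022705437685783418 89.0470826625824
[63.66  5.01 10.03 95.1 ] 0.5498 0.25257 90.08 9.95
[ 12.46 -12.26 -11.99  75.3 ] 0.5347 0.21569 75.03 -9.55
[ 19.73 -12.28 -11.94  75.55] 0.5332 0.21611 75.21 -9.77
[ 18.92  -7.34 -20.45  62.02] 0.5644 0.10071 75.13 0.2
[ 18.92  -7.34 -20.44  62.03] 0.5644 0.10082154040057584 75.13 0.19
```

Gripped at 89 N, opening 22.7 mm. Now the lift.

{"fn": "move_arm", "kwargs": {
  "offset": [
    [-0.08,0,-0.3],
    [-0.16,0,-0.6],
    [-0.26,0,-0.97],
    [-0.39,0,-1.45],
    [-0.39,0,-1.45]
  ],
  "twist": [
    [0,0,0],
    [0,0,0],
    [0,0,0],
    [0,0,0],
    [0,0,0]
  ],
  "grip": [0,0,0,0,0]
}}

```text
time: 9.05
ee_pos: [0.5373, 0.1718, 0.1509]
tcp_rot: [179.8, 15.0, -171.5]
wrist_force: [-0.4, -0.0, -3.5]
opening: 0.0224
grasp_force: 88.3
```

{"fn": "move_arm", "kwargs": {
  "offset": [
    [-0.45,0,-1.67],
    [-0.45,0,-1.67],
    [-0.45,0,-1.67],
    [-0.45,0,-1.67],
    [-0.45,0,-1.67]
  ],
  "twist": [
    [0,0,0],
    [0,0,0],
    [0,0,0],
    [0,0,0],
    [0,0,0]
  ],
  "grip": [0,0,0,0,0]
}}

```text
time: 9.55
ee_pos: [0.5375, 0.1716, 0.2381]
tcp_rot: [179.8, 15.1, -171.5]
wrist_force: [0.9, 0.1, -3.0]
opening: 0.023
grasp_force: 88.3
```

Run:
```python
from h import *
s,pc,Rc=cur(); print(s["q"].tolist(),pc.tolist(),s["tcp_rot"],s["wrist_force"],s["torque"],s["opening"],s["grasp_force"])
c=viewer.camera("side"); save(c,"lift")
c=viewer.camera("wrist"); save(c,"w2")
a=cv2.imread("pics/lift.png")[50:250,130:350];b=cv2.imread("pics/w2.png")
cv2.imwrite("pics/lift2.png",np.hstack([cv2.resize(a,(422,384)),b[:,:378]]))
```

```text
[18.86459887950066, -7.86889707602503, -5.7393786916199385, 77.25183299184447, -2.4948531479092506, 10.007586402153207] [0.5374998340280109, 0.17155822743562588, 0.23809242872022568] [ 179.8107963    15.07959895 -171.49382588] [ 0.89294606  0.12651914 -3.03373949] [-0.10190589  0.59924152 -0.02837841] 0.02304612209343937 88.28958749771118
```

View pics/lift2.png

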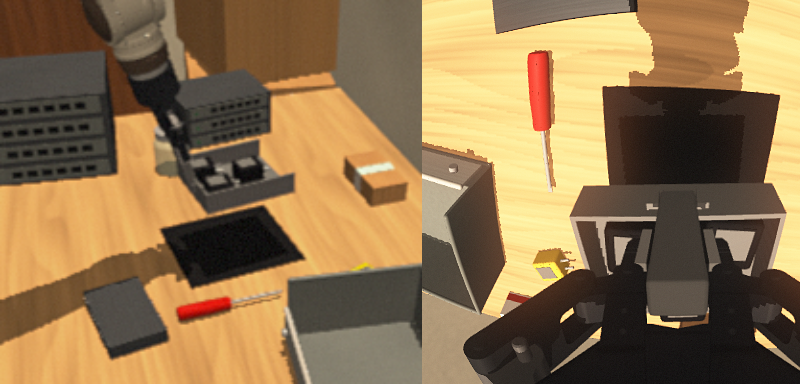

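The lift view shows the tray level in the gripper with all three adapters in it, the mat uncovered and the bin ahead. Next I fit the arm's planar geometry to check reach for tipping.

```bash
cat > kin.py <<'E'
import numpy as np
from scipy.optimize import least_squares
obs=[([5.0126,10.0347,95.0983],.54983,.25257),([-12.26,-11.99,75.3],.5347,.21569),([-12.28,-11.94,75.55],.5332,.21611),([-7.3353,-20.4469,62.0215],.5644,.10071),([-7.8689,-5.7394,77.2518],.56421,.23809)]
def fk(P,q):
    h,L1,a,L2,b,L3,r0=P; q=np.radians(q); t=q[0]-q[1]+q[2]
    return np.array([r0+L1*np.sin(q[0]+a)+L2*np.cos(q[0]-q[1]+b)+L3*np.cos(t), h+L1*np.cos(q[0]+a)-L2*np.sin(q[0]-q[1]+b)-L3*np.sin(t)])
def res(P): return np.r_[np.concatenate([fk(P,q)-[r,z] for q,r,z in obs])*1000,(P-P0)*[2,2,2,2,2,2,20]*.5]
P0=np.array([.3,.35,0,.35,0,.25,0])
s=least_squares(res,P0); P=s.x
if __name__=="__main__":
    print(P.round(4),(s.fun[:10]).round(2))
    # try tip: tool pitch t, TCP (r,z): reach check; rim r
    for th in (45,55,60,65):
        c,sn=np.cos(np.radians(th)),np.sin(np.radians(th))
        for over in (.015,.04):
            gx,gz=-(.188-over),.097+.0
            x=.66+gx*c+gz*sn; z=.08-gx*sn+gz*c
            f=least_squares(lambda q:np.r_[(fk(P,q)-[x,z])*100,(q[0]-q[1]+q[2]-75-th)*.1],[30,10,120],bounds=([-48,-65,-126],[103,70,130]))
            print(th,over,round(x,3),round(z,3),f.x.round(1),round(f.cost,4))
E
python3 kin.py
```

```text
[ 1.603e-01  4.205e-01  1.200e-03  5.197e-01 -6.950e-02  4.078e-01
 -2.000e-04] [-0.    0.02 -0.04  0.1   0.03 -0.04  0.   -0.    0.02 -0.08]
45 0.015 0.606 0.271 [ 42.7  58.1 130. ] 0.1467
45 0.04 0.624 0.253 [ 46.1  61.4 130. ] 0.1448
55 0.015 0.64 0.277 [ 46.3  65.8 130. ] 1.9428
55 0.04 0.655 0.257 [ 49.5  68.5 130. ] 1.8479
60 0.015 0.658 0.278 [ 48.4  69.9 130. ] 3.5896
60 0.04 0.67 0.257 [ 50.2  70.  128.9] 3.5213
65 0.015 0.675 0.278 [ 48.2  70.  127.9] 6.0016
65 0.04 0.685 0.255 [ 49.9  70.  126.8] 5.7845
```

```bash
cat >> h.py <<'E'
G=np.array([-.102,0,.0949])
BO=np.array([.6355,-.215,0]); BY=-7.0
def at_bin(over,z,pitch=0):
    """tray pose whose underside point 'over' m behind nose lies above rim line at height z, pitched nose-down about it"""
    Rt=R.from_euler("ZY",[BY,pitch],degrees=True)
    o=BO+[0,0,z]-Rt.apply([.085-over,0,0]); return tcp_for(o,Rt)
E
python3 - <<'E'
from h import *
s,p,Rc=cur()
pe,Re=at_bin(-.04,.115)
pm=(p+pe)/2+[-.05,0,.03]; Rm=R.from_euler("ZY",[0,-18],degrees=True)*Rg
plan([(pm,Rm,10),(pe,Re,10)],p,Rc); print(pm,pe)
c=viewer.camera("scene");M=cloud(c)
E
```

```text
offset [[1.31, -1.6, -0.53], [1.26, -1.63, -0.57], [1.23, -1.65, -0.59], [1.18, -1.66, -0.62], [1.14, -1.69, -0.64]] 
twist [[0.006, -0.031, 0.014], [0.007, -0.031, 0.013], [0.006, -0.031, 0.014], [0.007, -0.03, 0.013], [0.006, -0.031, 0.014]]
offset [[1.1, -1.7, -0.67], [1.06, -1.73, -0.69], [1.01, -1.74, -0.71], [0.97, -1.76, -0.72], [0.91, -1.78, -0.75]] 
twist [[0.007, -0.031, 0.013], [0.006, -0.031, 0.014], [0.007, -0.031, 0.013], [0.006, -0.031, 0.014], [0.007, -0.03, 0.013]]
offset [[0.36, -1.8, 0.29], [0.33, -1.79, 0.3], [0.3, -1.8, 0.33], [0.27, -1.81, 0.34], [0.24, -1.8, 0.36]] 
twist [[0.005, 0.031, 0.011], [0.005, 0.032, 0.011], [0.005, 0.031, 0.012], [0.005, 0.031, 0.011], [0.005, 0.032, 0.011]]
offset [[0.2, -1.8, 0.38], [0.18, -1.81, 0.39], [0.14, -1.8, 0.4], [0.11, -1.8, 0.42], [0.07, -1.8, 0.43]] 
twist [[0.005, 0.031, 0.011], [0.005, 0.031, 0.011], [0.005, 0.032, 0.012], [0.005, 0.031, 0.011], [0.005, 0.031, 0.011]]
[ 0.42396201 -0.00768231  0.25637475] [ 0.40942135 -0.18724103  0.21279778]
```

{"fn": "move_arm", "kwargs": {
  "offset": [
    [1.31,-1.6,-0.53],
    [1.26,-1.63,-0.57],
    [1.23,-1.65,-0.59],
    [1.18,-1.66,-0.62],
    [1.14,-1.69,-0.64]
  ],
  "twist": [
    [0.006,-0.031,0.014],
    [0.007,-0.031,0.013],
    [0.006,-0.031,0.014],
    [0.007,-0.03,0.013],
    [0.006,-0.031,0.014]
  ],
  "grip": [0,0,0,0,0]
}}

```text
time: 10.2
ee_pos: [0.4793, 0.0811, 0.2435]
tcp_rot: [-179.7, 23.8, -175.6]
wrist_force: [-0.1, -1.0, -2.9]
opening: 0.0231
grasp_force: 88.8
```

{"fn": "move_arm", "kwargs": {
  "offset": [
    [1.1,-1.7,-0.67],
    [1.06,-1.73,-0.69],
    [1.01,-1.74,-0.71],
    [0.97,-1.76,-0.72],
    [0.91,-1.78,-0.75]
  ],
  "twist": [
    [0.007,-0.031,0.013],
    [0.006,-0.031,0.014],
    [0.007,-0.031,0.013],
    [0.006,-0.031,0.014],
    [0.007,-0.03,0.013]
  ],
  "grip": [0,0,0,0,0]
}}

```text
time: 10.7
ee_pos: [0.4221, -0.0085, 0.2521]
tcp_rot: [-179.9, 32.7, -179.9]
wrist_force: [-0.0, -0.8, -3.6]
opening: 0.0228
grasp_force: 88.9
```

```bash
python3 -c "
from h import *
s=bot.get_obs();print(s['q'].tolist(),s['ee_pos'].tolist(),s['tcp_rot'])"
```

```text
[-1.6385811981710756, -45.30998725740368, -33.72794315673238, 68.92054851096086, 0.7812032522153401, -1.4297178836400029] [0.4220563397718102, -0.008486280410144794, 0.252094397096172] [-179.86451228   32.66955258 -179.94025642]
```

{"fn": "move_arm", "kwargs": {
  "offset": [
    [0.36,-1.8,0.29],
    [0.33,-1.79,0.3],
    [0.3,-1.8,0.33],
    [0.27,-1.81,0.34],
    [0.24,-1.8,0.36]
  ],
  "twist": [
    [0.005,0.031,0.011],
    [0.005,0.032,0.011],
    [0.005,0.031,0.012],
    [0.005,0.031,0.011],
    [0.005,0.032,0.011]
  ],
  "grip": [0,0,0,0,0]
}}

```text
time: 11.2
ee_pos: [0.415, -0.0986, 0.2305]
tcp_rot: [179.8, 23.5, 176.4]
wrist_force: [0.9, -0.8, -4.1]
opening: 0.0228
grasp_force: 88.9
```

{"fn": "move_arm", "kwargs": {
  "offset": [
    [0.2,-1.8,0.38],
    [0.18,-1.81,0.39],
    [0.14,-1.8,0.4],
    [0.11,-1.8,0.42],
    [0.07,-1.8,0.43]
  ],
  "twist": [
    [0.005,0.031,0.011],
    [0.005,0.031,0.011],
    [0.005,0.032,0.012],
    [0.005,0.031,0.011],
    [0.005,0.031,0.011]
  ],
  "grip": [0,0,0,0,0]
}}

```text
time: 11.7
ee_pos: [0.4078, -0.1883, 0.2091]
tcp_rot: [-179.8, 14.6, 173.0]
wrist_force: [-0.4, 0.4, -4.3]
opening: 0.0228
grasp_force: 88.8
```

Run:
```python
from h import *
s,p,Rc=cur();print(s['q'].tolist(),p.tolist(),s['tcp_rot'],s["wrist_force"])
z=p[2]-.0978
for n in ("scene","side"):
    c=viewer.camera(n); save(c,n+"3"); w=cloud(c); np.savez(n+"3.npz",w=w,c=c["color"])
    for t,zz in [("tray_nose",z),("tray",z),("tray_grip",z+.094),("bin",0.)]:
        print(n,t,[(on_z(c,d["position"],zz)[:2].round(4).tolist(),round(d["p"],2)) for d in finder.pinpoint(c,t)[:2]])
    m=(abs(w[...,0]-.63)<.17)&(abs(w[...,1]-.2)<.17)&(w[...,2]<.009)&(c["color"].max(-1)<75)
    k=cv2.morphologyEx(m.astype(np.uint8),cv2.MORPH_OPEN,np.ones((3,3)));P=w[(k>0)&m]
    print("mat",cv2.minAreaRect((P[:,:2]*1000).astype(np.float32)),np.nanmedian(P,0))
print("exp nose",p+Rc.apply(Rg.inv().apply(np.array([.085,0,0])-(G-.003*Rg.apply([0,0,1])))))
```

```text
[-27.698584841988566, -23.115086260375403, -20.766057544595963, 78.59251442722059, 4.973361717518055, -20.08200870042924] [0.40777374130316785, -0.18832206149646577, 0.2090523637303843] [-179.84814734   14.61082137  173.00319073] [-0.40815036  0.36563936 -4.30016599]
scene tray_nose [([0.5765, -0.2014], 0.55)]
scene tray [([0.5106, -0.1968], 0.81)]
scene tray_grip [([0.4179, -0.1847], 0.94)]
scene bin [([0.6372, -0.2086], 0.82), ([0.5816, 0.5255], 0.45)]
mat ((627.6555786132812, 200.90280151367188), (234.34266662597656, 207.77407836914062), 6.399899482727051) [6.36553217e-01 2.04670743e-01 2.17096597e-04]
side tray_nose [([0.5916, -0.2059], 0.9)]
side tray [([0.5236, -0.1975], 0.59), ([0.5503, 0.3358], 0.58)]
side tray_grip [([0.5629, -0.079], 0.15)]
side bin [([0.625, -0.2183], 0.71)]
mat ((621.3525390625, 198.2075958251953), (225.3111114501953, 208.46800231933594), 6.125547885894775) [0.61748775 0.19022664 0.0029837 ]
exp nose [ 0.59344187 -0.21149076  0.10998188]
```

```bash
sed -i 's/^def fk/obs+=[([-45.31,-33.7279,68.9205],float(np.hypot(.42206,.00849)),.25209),([-23.1151,-20.7661,78.5925],None,.20905)][:1]\ndef fk/' kin.py; python3 kin.py
```

```text
[ 1.606e-01  4.208e-01  2.000e-04  5.195e-01 -6.920e-02  4.083e-01
  3.000e-04] [-0.01  0.07 -0.04  0.05  0.03 -0.09 -0.01  0.04  0.04 -0.1 ]
45 0.015 0.606 0.271 [ 42.7  58.  130. ] 0.1446
45 0.04 0.624 0.253 [ 46.1  61.4 130. ] 0.1425
55 0.015 0.64 0.277 [ 46.3  65.7 130. ] 1.9338
55 0.04 0.655 0.257 [ 49.5  68.4 130. ] 1.8383
60 0.015 0.658 0.278 [ 48.4  69.8 130. ] 3.5759
60 0.04 0.67 0.257 [ 50.2  70.  129. ] 3.5032
65 0.015 0.675 0.278 [ 48.3  70.  127.9] 5.9781
65 0.04 0.685 0.255 [ 50.   70.  126.8] 5.7615
```

```bash
cat > ik.py <<'E'
import numpy as np
from scipy.spatial.transform import Rotation as R
from scipy.optimize import least_squares
from kin import P
from h import *
h,L1,a1,L2,b,L3,r0=P; T5=.263; d=L3-T5
LO=np.array([-179.16,-48.56,-65.8,-126.05,-82.76,-180]);HI=np.array([179.16,103.87,70.77,130.52,87.17,180])
def fk6(q):
    q=np.radians(q);t=q[1]-q[2]+q[3]
    r=r0+L1*np.sin(q[1]+a1)+L2*np.cos(q[1]-q[2]+b)+d*np.cos(t); z=h+L1*np.cos(q[1]+a1)-L2*np.sin(q[1]-q[2]+b)-d*np.sin(t)
    u=np.array([np.cos(t),0,-np.sin(t)]);l=np.array([0,1.,0]);n=np.cross(u,l) # n up-ish
    zt=np.cos(q[4])*u+np.sin(q[4])*l; lt=-np.sin(q[4])*u+np.cos(q[4])*l
    # at q5=0,q6=0 tool x = yaw q1+180 when down: x=-radial-ish
    x0=-np.cross(lt,zt)*-1; 
    x0=np.cross(lt,zt); y0=np.cross(zt,x0)
    c,s=np.cos(q[5]),np.sin(q[5]); 
    M=np.c_[c*x0+s*y0,-s*x0+c*y0,zt]
    Z=R.from_euler("z",q[0])
    return Z.apply(np.array([r,0,z])+T5*zt),Z*R.from_matrix(M)
def ik(p,Rw,q0):
    def e(q):
        pp,RR=fk6(q); return np.r_[(pp-p)*100,(RR.inv()*Rw).as_rotvec()*30]
    f=least_squares(e,np.clip(q0,LO+1,HI-1),bounds=(LO+.5,HI-.5)); return f.x,np.sqrt((f.fun**2).sum())
E
python3 - <<'E'
from ik import *
for q,p,e in [([-27.6986,-23.1151,-20.7661,78.5925,4.9734,-20.082],[.40777,-.18832,.20905],[-179.848,14.611,173.003]),([18.9226,-7.3405,-20.4398,62.0281,-2.4892,10.0542],[.53749,.17219,.10082],[179.79,15.07,-171.48])]:
    a,b_=fk6(q); print((a-p).round(4),(b_.inv()*R.from_euler("xyz",e,degrees=True)).as_rotvec().round(4))
c=viewer.camera("side")
for n in("bottle","mug","jar"): print(n,[on_z(c,x["position"],0)[:2].round(3) for x in finder.pinpoint(c,n)[:1]])
# tip options: downhill azimuth al (rel. to bin x), nose centre at bin coords (nx,ny)
q0=np.array([-25,30,30,120,0,-20.])
for th in (50,60,70):
  for al in (-60,-45,-30,0,30,45,60):
    best=None
    for be in (-30,0,30):
      Rt=R.from_euler("Z",BY+al,degrees=True)*R.from_euler("Y",th,degrees=True)*R.from_euler("Z",be,degrees=True)
      nose=BO+R.from_euler("z",BY,degrees=True).apply([.02+.075*np.sin(np.radians(min(abs(al+be*np.cos(np.radians(th))),60))),0,.075])
      o=nose-Rt.apply([.085,0,0]); p,Rw=tcp_for(o,Rt)
      for s5 in (0,-60,60):
        q,r=ik(p,Rw,q0+[0,0,0,0,s5,0])
        if best is None or r<best[0]: best=(r,be,q.round(0),p.round(3))
    print(th,al,round(best[0],2),best[1:],)
E
```

```text
[-0.0001  0.      0.0001] [ 0. -0.  0.]
[0.0001 0.     0.0003] [-0.0001  0.0001 -0.0001]
bottle [array([ 0.594, -0.539])]
mug [array([ 0.432, -0.513])]
jar [array([0.575, 0.516])]
50 -60 0.45 (30, array([-32.,  47.,  61., 130.,  27.,   2.]), array([ 0.606, -0.233,  0.262]))
50 -45 3.48 (30, array([-31.,  47.,  60., 130.,  20., -10.]), array([ 0.595, -0.256,  0.262]))
50 -30 5.7 (30, array([-30.,  47.,  60., 130.,  13., -22.]), array([ 0.589, -0.276,  0.262]))
50 0 6.17 (0, array([-17.,  45.,  60., 130.,  -6.,  -9.]), array([ 0.61 , -0.212,  0.282]))
50 30 1.16 (-30, array([ -4.,  44.,  55., 130., -23.,   5.]), array([ 0.605, -0.144,  0.262]))
50 45 0.0 (-30, array([ -3.,  39.,  47., 123., -29.,  -8.]), array([ 0.607, -0.166,  0.262]))
50 60 0.0 (-30, array([ -4.,  29.,  34., 111., -35., -25.]), array([ 0.611, -0.191,  0.262]))
60 -60 5.2 (30, array([-34.,  49.,  60., 130.,  32.,   1.]), array([ 0.623, -0.264,  0.265]))
60 -45 8.87 (30, array([-33.,  49.,  60., 130.,  24., -10.]), array([ 0.621, -0.282,  0.265]))
60 -30 11.51 (30, array([-31.,  50.,  61., 130.,  15., -21.]), array([ 0
[... 364 characters left out ...]
]), array([ 0.635, -0.165,  0.265]))
70 -60 9.8 (30, array([-37.,  51.,  59., 130.,  37.,   0.]), array([ 0.64 , -0.294,  0.261]))
70 -45 14.06 (30, array([-34.,  52.,  61., 130.,  28.,  -9.]), array([ 0.646, -0.309,  0.261]))
70 -30 17.13 (30, array([-31.,  53.,  62., 130.,  17., -19.]), array([ 0.653, -0.317,  0.261]))
70 0 17.68 (0, array([-15.,  50.,  62., 130.,  -9.,  -8.]), array([ 0.683, -0.221,  0.285]))
70 30 11.42 (-30, array([  0.,  50.,  56., 130., -31.,   6.]), array([ 0.677, -0.12 ,  0.261]))
70 45 7.16 (-30, array([  3.,  49.,  55., 130., -39.,  -2.]), array([ 0.669, -0.126,  0.261]))
70 60 2.1 (-30, array([  4.,  48.,  53., 130., -46., -10.]), array([ 0.659, -0.139,  0.261]))
```

```bash
cat > chk.py <<'E'
import h
from ik import *
def Rgt(tau):
    T=np.radians(tau); return R.from_matrix(np.array([[-np.cos(T),0,np.sin(T)],[0,1,0],[-np.sin(T),0,-np.cos(T)]]))
def tcpt(o,Rt,tau,back=.003):
    Rw=Rt*Rgt(tau); return o+Rt.apply(G)-back*Rw.apply([0,0,1]),Rw
E
python3 - <<'E'
from chk import *
q0=np.array([0,-10,-10,60,0,0.])
B=R.from_euler("z",BY,degrees=True)
for tau in (25,35,45,55):
    r={}
    Rt=R.from_euler("z",8,degrees=True)
    for n,z in (("mat",.003),("matup",.15)):
        r[n]=ik(*tcpt(np.array([.6265,.199,z]),Rt,tau),q0)
    p,Rw=tcpt(np.array([.6265,.199,.003]),Rt,tau,.1); r["pre"]=ik(p,Rw,q0)
    for over,z,th in ((-.04,.11,0),(.02,.08,0),(.02,.08,25),(.02,.08,45),(.02,.08,55),(.02,.08,60),(.02,.08,65),(.02,.08,70)):
        Rb=B*R.from_euler("y",th,degrees=True); o=BO+[0,0,z]-Rb.apply([.085-over,0,0])
        r[(over,th)]=ik(*tcpt(o,Rb,tau),q0+[-20,0,0,th,0,0])
    print(tau)
    for k,(q,e) in r.items(): print("  ",k,q.round(0).tolist(),round(e,2))
E
```

```text
25
   mat [22.0, -17.0, -31.0, 52.0, -6.0, 13.0] 0.0
   matup [22.0, -18.0, -16.0, 68.0, -6.0, 13.0] 0.0
   pre [24.0, -24.0, -26.0, 63.0, -7.0, 14.0] 0.0
   (-0.04, 0) [-30.0, -33.0, -30.0, 70.0, 10.0, -21.0] 0.0
   (0.02, 0) [-27.0, -25.0, -28.0, 63.0, 8.0, -18.0] 0.0
   (0.02, 25) [-21.0, 6.0, 10.0, 94.0, 0.0, -14.0] 0.0
   (0.02, 45) [-18.0, 39.0, 54.0, 124.0, -4.0, -10.0] 0.0
   (0.02, 55) [-17.0, 47.0, 64.0, 130.0, -5.0, -9.0] 4.26
   (0.02, 60) [-16.0, 48.0, 64.0, 130.0, -6.0, -9.0] 7.06
   (0.02, 65) [-16.0, 50.0, 64.0, 130.0, -7.0, -9.0] 9.82
   (0.02, 70) [-16.0, 51.0, 65.0, 130.0, -7.0, -8.0] 12.52
35
   mat [24.0, -26.0, -41.0, 41.0, -9.0, 13.0] 0.0
   matup [24.0, -27.0, -26.0, 57.0, -9.0, 13.0] 0.0
   pre [26.0, -36.0, -38.0, 54.0, -10.0, 15.0] 0.0
   (-0.04, 0) [-33.0, -42.0, -38.0, 62.0, 15.0, -22.0] 0.0
   (0.02, 0) [-29.0, -34.0, -37.0, 54.0, 12.0, -18.0] 0.0
   (0.02, 25) [-22.0, -3.0, -0.0, 83.0, 3.0, -15.0] 0.0
   (0.02, 45) [-19.0, 27.0, 38.0, 111.0, -2.0, -12.0] 0.0
   (0.02, 55) [-18.0, 48.0, 69.0, 130.0, -4.0, -10.0] 0.32
   (0.02, 60) [-17.0, 49.0, 69.0, 130
[... 684 characters left out ...]
 -4.0, -10.0] 2.33
   (0.02, 70) [-17.0, 50.0, 70.0, 128.0, -4.0, -9.0] 5.02
55
   mat [27.0, -40.0, -60.0, 16.0, -15.0, 11.0] 0.0
   matup [27.0, -44.0, -46.0, 35.0, -15.0, 11.0] 0.0
   pre [34.0, -48.0, -55.0, 36.0, -23.0, 17.0] 3.61
   (-0.04, 0) [-43.0, -48.0, -47.0, 48.0, 31.0, -26.0] 4.44
   (0.02, 0) [-34.0, -48.0, -54.0, 34.0, 23.0, -17.0] 1.24
   (0.02, 25) [-25.0, -21.0, -21.0, 62.0, 9.0, -16.0] 0.0
   (0.02, 45) [-21.0, 5.0, 11.0, 86.0, 2.0, -13.0] 0.0
   (0.02, 55) [-19.0, 21.0, 31.0, 100.0, -0.0, -12.0] 0.0
   (0.02, 60) [-18.0, 30.0, 43.0, 108.0, -1.0, -11.0] 0.0
   (0.02, 65) [-18.0, 41.0, 59.0, 118.0, -2.0, -11.0] 0.0
   (0.02, 70) [-17.0, 49.0, 70.0, 124.0, -3.0, -10.0] 1.51
```

Run:
```python
from h import *
s,p,Rc=cur()
Rt=R.from_euler("z",8,degrees=True)
def W(o,rt): return tcp_for(np.array(o),rt)
a=W([.52,-.03,.13],R.from_euler("z",0,degrees=True)); b=W([.6265,.199,.09],Rt); c=W([.6265,.199,.0035],Rt)
plan([(*a,8),(*b,10),(*c,7)],p,Rc)
```

```text
offset [[0.07, 1.97, -0.25], [0.03, 1.96, -0.24], [0.01, 1.97, -0.24], [-0.02, 1.97, -0.22], [-0.05, 1.97, -0.22]] 
twist [[-0.004, -0.001, -0.015], [-0.004, 0.0, -0.014], [-0.005, -0.001, -0.015], [-0.004, 0.0, -0.014], [-0.004, -0.001, -0.015]]
offset [[-0.07, 1.97, -0.21], [-0.11, 1.97, -0.2], [-0.14, 1.97, -0.19], [-0.93, 2.15, 0.66], [-0.97, 2.13, 0.68]] 
twist [[-0.004, 0.0, -0.015], [-0.005, -0.001, -0.014], [-0.004, 0.0, -0.015], [-0.004, 0.0, -0.013], [-0.003, 0.0, -0.014]]
offset [[-0.99, 2.12, 0.68], [-1.02, 2.1, 0.68], [-1.05, 2.08, 0.7], [-1.07, 2.07, 0.7], [-1.11, 2.05, 0.71]] 
twist [[-0.004, 0.0, -0.013], [-0.003, 0.0, -0.014], [-0.004, 0.0, -0.013], [-0.004, 0.0, -0.014], [-0.003, 0.0, -0.013]]
offset [[-1.13, 2.03, 0.72], [-1.16, 2.01, 0.72], [-1.19, 2.0, 0.73], [0.32, 0.0, 1.19], [0.32, 0.0, 1.2]] 
twist [[-0.004, 0.0, -0.014], [-0.003, 0.0, -0.013], [-0.004, 0.0, -0.014], [0.0, 0.0, 0.0], [0.0, 0.0, 0.0]]
offset [[0.32, 0.0, 1.19], [0.32, 0.0, 1.2], [0.32, 0.0, 1.19], [0.32, 0.0, 1.19], [0.32, 0.0, 1.2]] 
twist [[0.0, 0.0, 0.0], [0.0, 0.0, 0.0], [0.0, 0.0, 0.0], [0.0, 0.0, 0.0], [0.0, 0.0, 0.0]]
```

{"fn": "move_arm", "kwargs": {
  "offset": [
    [0.07,1.97,-0.25],
    [0.03,1.96,-0.24],
    [0.01,1.97,-0.24],
    [-0.02,1.97,-0.22],
    [-0.05,1.97,-0.22]
  ],
  "twist": [
    [-0.004,-0.001,-0.015],
    [-0.004,0.0,-0.014],
    [-0.005,-0.001,-0.015],
    [-0.004,0.0,-0.014],
    [-0.004,-0.001,-0.015]
  ],
  "grip": [0,0,0,0,0]
}}

```text
time: 12.9
ee_pos: [0.4139, -0.0885, 0.2212]
tcp_rot: [-179.9, 14.9, 177.4]
wrist_force: [-0.1, 0.4, -3.3]
opening: 0.0231
grasp_force: 89.1
```

{"fn": "move_arm", "kwargs": {
  "offset": [
    [-0.07,1.97,-0.21],
    [-0.11,1.97,-0.2],
    [-0.14,1.97,-0.19],
    [-0.93,2.15,0.66],
    [-0.97,2.13,0.68]
  ],
  "twist": [
    [-0.004,0.0,-0.015],
    [-0.005,-0.001,-0.014],
    [-0.004,0.0,-0.015],
    [-0.004,0.0,-0.013],
    [-0.003,0.0,-0.014]
  ],
  "grip": [0,0,0,0,0]
}}

```text
time: 13.4
ee_pos: [0.4391, 0.0137, 0.22]
tcp_rot: [180.0, 15.0, -178.4]
wrist_force: [1.5, 0.3, -4.1]
opening: 0.0229
grasp_force: 89.2
```

{"fn": "move_arm", "kwargs": {
  "offset": [
    [-0.99,2.12,0.68],
    [-1.02,2.1,0.68],
    [-1.05,2.08,0.7],
    [-1.07,2.07,0.7],
    [-1.11,2.05,0.71]
  ],
  "twist": [
    [-0.004,0.0,-0.013],
    [-0.003,0.0,-0.014],
    [-0.004,0.0,-0.013],
    [-0.004,0.0,-0.014],
    [-0.003,0.0,-0.013]
  ],
  "grip": [0,0,0,0,0]
}}

```text
time: 13.9
ee_pos: [0.4928, 0.1212, 0.1995]
tcp_rot: [180.0, 15.0, -174.4]
wrist_force: [0.7, -1.2, -4.4]
opening: 0.023
grasp_force: 89.1
```

{"fn": "move_arm", "kwargs": {
  "offset": [
    [-1.13,2.03,0.72],
    [-1.16,2.01,0.72],
    [-1.19,2.0,0.73],
    [0.32,0.0,1.19],
    [0.32,0.0,1.2]
  ],
  "twist": [
    [-0.004,0.0,-0.014],
    [-0.003,0.0,-0.013],
    [-0.004,0.0,-0.014],
    [0.0,0.0,0.0],
    [0.0,0.0,0.0]
  ],
  "grip": [0,0,0,0,0]
}}

```text
time: 14.4
ee_pos: [0.5246, 0.1847, 0.1619]
tcp_rot: [180.0, 14.9, -172.0]
wrist_force: [-0.3, -0.6, -3.7]
opening: 0.0228
grasp_force: 89.2
```

{"fn": "move_arm", "kwargs": {
  "offset": [
    [0.32,0.0,1.19],
    [0.32,0.0,1.2],
    [0.27,0,1.0],
    [0.16,0.0,0.6],
    [0.0,0.0,0.0]
  ],
  "twist": [
    [0.0,0.0,0.0],
    [0.0,0.0,0.0],
    [0.0,0.0,0.0],
    [0.0,0.0,0.0],
    [0.0,0.0,0.0]
  ],
  "grip": [0,0,0,0,0]
}}

```text
time: 14.9
ee_pos: [0.5243, 0.1841, 0.1206]
tcp_rot: [-180.0, 14.9, -172.0]
wrist_force: [-0.0, -0.4, -4.2]
opening: 0.0231
grasp_force: 89.3
```

Run:
```python
from h import *
s,p,Rc=cur(); print(s["wrist_force"])
c=tcp_for(np.array([.6265,.199,.003]),R.from_euler("z",8,degrees=True))
plan([(*c,4)],p,Rc); print(p,c[0])
```

```text
[-0.0164658  -0.37217981 -4.23378956]
offset [[0.12, 0.01, 0.48], [0.11, 0.02, 0.48], [0.12, 0.01, 0.48], [0.11, 0.01, 0.48]] 
twist [[0.0, 0.0, 0.0], [0.0, -0.001, 0.0], [0.0, 0.0, 0.0], [0.0, -0.001, 0.0]]
[0.52432638 0.18410778 0.12058922] [0.52472376 0.18469628 0.10079778]
```

{"fn": "move_arm", "kwargs": {
  "offset": [
    [0.14,0.01,0.52],
    [0.13,0.02,0.5],
    [0.12,0.01,0.45],
    [0.08,0.01,0.3],
    [0.04,0,0.13]
  ],
  "twist": [
    [0.0,0.0,0.0],
    [0.0,0.0,0.0],
    [0.0,0.0,0.0],
    [0.0,0.0,0.0],
    [0,0,0]
  ],
  "grip": [0,0,0,0,0]
}}

```text
time: 15.4
ee_pos: [0.5246, 0.185, 0.1016]
tcp_rot: [180.0, 14.9, -172.0]
wrist_force: [-0.3, 0.2, -1.2]
opening: 0.0228
grasp_force: 89.5
```

Run:
```python
from h import *
s,p,Rc=cur(); print(s["wrist_force"],p,s["tcp_rot"],s["torque"])
```

```text
[-0.25158567  0.19161664 -1.19790216] [0.52459142 0.18498139 0.10157637] [ 179.99200637   14.94475695 -172.01022471] [-0.06968755  0.5120841   0.01213523]
```

{"fn": "move_arm", "kwargs": {
  "offset": [
    [0,0,0],
    [0,0,0],
    [0,0,0],
    [0,0,0]
  ],
  "twist": [
    [0,0,0],
    [0,0,0],
    [0,0,0],
    [0,0,0]
  ],
  "grip": [0.4,0.6,0.75,0.8]
}}

```text
time: 15.8
ee_pos: [0.525, 0.1851, 0.1025]
tcp_rot: [180.0, 15.0, -172.0]
wrist_force: [0.9, 0.5, -0.1]
opening: 0.0684
grasp_force: 0.0
```

Run:
```python
from chk import *
s,p,Rc=cur(); print(s["wrist_force"],p,s["tcp_rot"],s["torque"],s["opening"])
g=p+.003*Rc.apply([0,0,1]); Rn=R.from_euler("z",8,degrees=True)*Rgt(45); tp=g-.003*Rn.apply([0,0,1])
plan([(tp,Rn,5)],p,Rc)
```

```text
[ 0.90364563  0.54895784 -0.12041765] [0.52501114 0.18505978 0.10251957] [ 179.97921677   15.02007229 -172.02128775] [-0.04927258  0.28124704 -0.04013875] 0.06836664950476655
offset [[0.03, 0.0, 0.01], [0.03, 0.0, 0.0], [0.03, 0.0, 0.0], [0.03, 0.0, 0.0], [0.03, 0.0, 0.0]] 
twist [[0.0, -0.105, 0.0], [0.0, -0.104, 0.0], [0.0, -0.105, 0.0], [0.0, -0.105, 0.0], [0.0, -0.104, 0.0]]
```

{"fn": "move_arm", "kwargs": {
  "offset": [
    [0.03,0.0,0.01],
    [0.03,0.0,0.0],
    [0.03,0.0,0.0],
    [0.03,0.0,0.0],
    [0.03,0.0,0.0]
  ],
  "twist": [
    [0.0,-0.105,0.0],
    [0.0,-0.104,0.0],
    [0.0,-0.105,0.0],
    [0.0,-0.105,0.0],
    [0.0,-0.104,0.0]
  ],
  "grip": [0.8,0.8,0.8,0.8,0.8]
}}

```text
time: 16.3
ee_pos: [0.5235, 0.1848, 0.102]
tcp_rot: [179.9, 45.2, -172.1]
wrist_force: [0.3, 0.7, 0.6]
opening: 0.0688
grasp_force: 0.0
```

{"fn": "move_arm", "kwargs": {
  "offset": [
    [0,0,0],
    [0,0,0],
    [0,0,0],
    [0,0,0],
    [0,0,0]
  ],
  "twist": [
    [0,0,0],
    [0,0,0],
    [0,0,0],
    [0,0,0],
    [0,0,0]
  ],
  "grip": [0.5,0.35,0.25,0.1,0],
  "force": 110
}}

```text
time: 16.8
ee_pos: [0.5248, 0.1854, 0.1036]
tcp_rot: [179.9, 45.0, -172.1]
wrist_force: [-5.0, -0.5, 6.6]
opening: 0.0231
grasp_force: 108.0
```

{"fn": "move_arm", "kwargs": {
  "offset": [
    [0,0,0],
    [0,0,0]
  ],
  "twist": [
    [0,0,0],
    [0,0,0]
  ],
  "grip": [0,0]
}}

```text
time: 17.0
ee_pos: [0.5248, 0.1854, 0.1036]
tcp_rot: [179.9, 45.0, -172.1]
wrist_force: [-4.3, -0.4, 5.7]
opening: 0.0228
grasp_force: 108.0
```

Run:
```python
from chk import *
s,p,Rc=cur(); print(s["wrist_force"],p,s["tcp_rot"],s["torque"],s["opening"],s["q"].round(1))
for n in ("scene","side"):
    c=viewer.camera(n)
    for t,z in [("tray_nose",.003),("tray",.003)]: print(n,t,[(on_z(c,d["position"],z)[:2].round(4).tolist(),round(d["p"],2)) for d in finder.pinpoint(c,t)[:1]])
    save(c,n+"4")
# path feasibility
q=s["q"];B=R.from_euler("z",BY,degrees=True)
for o,yaw in (([.6265,.199,.1],8),([.58,.08,.14],4),([.56,-.06,.14],-2),(BO+[-.075,.009,.13],BY),(BO+[-.065,.008,.13],BY),(BO+[-.065,.008,.08],BY),(BO+[-.055,.007,.08],BY)):
    q,e=ik(*tcpt(np.array(o),R.from_euler("z",yaw,degrees=True),45),q); print(np.round(o,3),q.round(1),round(e,3))
```

```text
[-4.34901513 -0.43707357  5.74626872] [0.52483134 0.18537571 0.1035816 ] [ 179.91350188   45.03616127 -172.07567006] [0.00769014 0.41157823 0.08608286] 0.022838271958168652 [ 25.1 -33.3 -50.3  29.2 -12.   12.3]
scene tray_nose [([0.7103, 0.2115], 0.95)]
scene tray [([0.6206, 0.2036], 0.95)]
side tray_nose [([0.7114, 0.2199], 0.76)]
side tray [([0.6326, 0.2054], 0.71)]
[0.626 0.199 0.1  ] [ 25.1 -35.7 -41.3  40.8 -12.   12.2] 0.0
[0.58 0.08 0.14] [ 11.7 -48.1 -42.3  51.5  -5.4   5.5] 0.37
[ 0.56 -0.06  0.14] [-10.7 -48.1 -41.   55.    6.3  -6.5] 1.785
[ 0.56  -0.206  0.13 ] [-32.  -44.1 -41.7  50.2  17.4 -18.3] 0.0
[ 0.57  -0.207  0.13 ] [-31.3 -42.6 -41.   49.2  16.9 -17.7] 0.0
[ 0.57  -0.207  0.08 ] [-31.3 -43.  -46.8  43.9  16.9 -17.7] 0.0
[ 0.58  -0.208  0.08 ] [-30.5 -41.4 -46.1  42.8  16.4 -17.1] 0.0
```

Run:
```python
from chk import *
s,p,Rc=cur(); q=s["q"]
off=p-tcpt(np.array([.6265,.199,.003]),R.from_euler("z",8,degrees=True),45)[0]; print(off)
W=[]
for o,yaw,n in (([.6265,.199,.10],8,8),([.615,.10,.165],3,6),([.605,-.06,.165],-4,8),(BO+[-.066,.008,.160],BY,8),(BO+[-.066,.008,.110],BY,5)):
    t=tcpt(np.array(o),R.from_euler("z",yaw,degrees=True),45); t=(t[0]+[0,0,off[2]],t[1])
    q,e=ik(*t,q); print(np.round(o,3),q.round(1),round(e,3)); W.append((*t,n))
plan(W,p,Rc)
```

```text
[0.00145859 0.00087616 0.00358171]
[0.626 0.199 0.1  ] [ 25.1 -35.7 -40.9  41.2 -12.   12.2] 0.0
[0.615 0.1   0.165] [ 14.6 -41.6 -36.7  50.5  -8.2   8.3] 0.0
[ 0.605 -0.06   0.165] [ -7.2 -44.7 -38.2  51.6   2.2  -2.3] 0.0
[ 0.569 -0.207  0.16 ] [-31.4 -42.  -37.   52.6  17.  -17.8] 0.0
[ 0.569 -0.207  0.11 ] [-31.4 -43.  -43.   47.6  17.  -17.8] 0.0
offset [[-0.84, -0.01, -0.87], [-0.85, 0.0, -0.87], [-0.84, -0.01, -0.87], [-0.85, -0.01, -0.87], [-0.84, 0.0, -0.87]] 
twist [[0.0, 0.0, 0.0], [0.0, 0.0, 0.0], [0.0, 0.0, 0.0], [0.0, 0.0, 0.0], [0.0, 0.0, -0.001]]
offset [[-0.84, -0.01, -0.87], [-0.85, -0.01, -0.88], [-0.84, -0.01, -0.87], [-0.47, -1.46, -1.06], [-0.49, -1.46, -1.04]] 
twist [[0.0, 0.001, 0.0], [0.001, 0.0, 0.0], [0.0, 0.0, 0.0], [0.01, 0.0, 0.01], [0.01, 0.0, 0.011]]
offset [[-0.51, -1.47, -1.03], [-0.52, -1.47, -1.01], [-0.53, -1.48, -1.0], [-0.55, -1.48, -0.98], [0.16, -1.83, -0.16]] 
twist [[0.011, 0.0, 0.01], [0.01, 0.0, 0.01], [0.01, 0.0, 0.01], [0.01, 0.0, 0.011], [0.011, 0.0, 0.011]]
offset [[0.13, -1.84, -0.13], [0.11, -1.83, -0.12], [0.1, -1.84, -0.09], [0.08, -1.85, -0.08], [0.05, -1.84, -0.06]] 
twist [[0.011, 0.0, 0.011], [0.01, 0.0, 0.01], [0.011, 0.0, 0.011], [0.011, 0.0, 0.011], [0.011, 0.0, 0.011]]
offset [[0.04, -1.84, -0.03], [0.02, -1.85, -0.02], [0.27, -1.8, -0.18], [0.25, -1.79, -0.16], [0.25, -1.8, -0.16]] 
twist [[0.011, 0.0, 0.01], [0.011, 0.0, 0.011], [0.005, 0.0, 0.005], [0.004, 0.0, 0.004], [0.005, 0.0, 0.005]]
offset [[0.24, -1.8, -0.15], [0.23, -1.81, -0.15], [0.22, -1.8, -0.13], [0.22, -1.81, -0.13], [0.2, -1.81, -0.12]] 
twist [[0.004, 0.0, 0.005], [0.005, 0.0, 0.004], [0.004, 0.0, 0.005], [0.005, 0.0, 0.005], [0.005, 0.0, 0.004]]
offset [[0.71, 0.0, 0.71], [0.71, 0.0, 0.71], [0.7, 0.0, 0.7], [0.71, 0.0, 0.71], [0.71, 0.0, 0.71]] 
twist [[0.0, 0.0, 0.0], [0.0, 0.0, 0.0], [0.0, 0.0, 0.0], [0.0, 0.0, 0.0], [0.0, 0.0, 0.0]]
```

{"fn": "move_arm", "kwargs": {
  "offset": [
    [-0.4,0,-0.4],
    [-0.84,0.0,-0.87],
    [-0.85,-0.01,-0.87],
    [-0.84,-0.01,-0.87],
    [-0.85,0.0,-0.87]
  ],
  "twist": [
    [0.0,0.0,0.0],
    [0.0,0.0,0.0],
    [0.0,0.0,0.0],
    [0.0,0.0,0.0],
    [0.0,0.0,0.0]
  ],
  "grip": [0,0,0,0,0]
}}

```text
time: 17.8
ee_pos: [0.5229, 0.1845, 0.1568]
tcp_rot: [180.0, 45.0, -172.0]
wrist_force: [-0.1, -0.2, -3.9]
opening: 0.0226
grasp_force: 107.8
```

{"fn": "move_arm", "kwargs": {
  "offset": [
    [-1.28,-0.02,-1.34],
    [-0.85,-0.01,-0.88],
    [-0.84,-0.01,-0.87],
    [-0.47,-1.46,-1.06],
    [-0.49,-1.46,-1.04]
  ],
  "twist": [
    [0.0,0.0,0.0],
    [0.001,0.0,0.0],
    [0.0,0.0,0.0],
    [0.01,0.0,0.01],
    [0.01,0.0,0.011]
  ],
  "grip": [0,0,0,0,0]
}}

```text
time: 18.3
ee_pos: [0.5175, 0.1532, 0.2202]
tcp_rot: [-180.0, 44.9, -173.7]
wrist_force: [0.9, 0.4, -3.8]
opening: 0.0228
grasp_force: 108.3
```

{"fn": "move_arm", "kwargs": {
  "offset": [
    [-0.51,-1.47,-1.03],
    [-0.52,-1.47,-1.01],
    [-0.53,-1.48,-1.0],
    [-0.55,-1.48,-0.98],
    [0.16,-1.83,-0.16]
  ],
  "twist": [
    [0.011,0.0,0.01],
    [0.01,0.0,0.01],
    [0.01,0.0,0.01],
    [0.01,0.0,0.011],
    [0.011,0.0,0.011]
  ],
  "grip": [0,0,0,0,0]
}}

```text
time: 18.8
ee_pos: [0.5084, 0.0742, 0.266]
tcp_rot: [180.0, 45.1, -178.1]
wrist_force: [0.0, -0.1, -3.4]
opening: 0.0229
grasp_force: 108.2
```

{"fn": "move_arm", "kwargs": {
  "offset": [
    [0.13,-1.84,-0.13],
    [0.11,-1.83,-0.12],
    [0.1,-1.84,-0.09],
    [0.08,-1.85,-0.08],
    [0.05,-1.84,-0.06]
  ],
  "twist": [
    [0.011,0.0,0.011],
    [0.01,0.0,0.01],
    [0.011,0.0,0.011],
    [0.011,0.0,0.011],
    [0.011,0.0,0.011]
  ],
  "grip": [0,0,0,0,0]
}}

```text
time: 19.3
ee_pos: [0.5016, -0.0182, 0.2637]
tcp_rot: [-180.0, 44.9, 177.6]
wrist_force: [0.4, -0.2, -3.8]
opening: 0.0228
grasp_force: 108.2
```

{"fn": "move_arm", "kwargs": {
  "offset": [
    [0.04,-1.84,-0.03],
    [0.02,-1.85,-0.02],
    [0.27,-1.8,-0.18],
    [0.25,-1.79,-0.16],
    [0.25,-1.8,-0.16]
  ],
  "twist": [
    [0.011,0.0,0.01],
    [0.011,0.0,0.011],
    [0.005,0.0,0.005],
    [0.004,0.0,0.004],
    [0.005,0.0,0.005]
  ],
  "grip": [0,0,0,0,0]
}}

```text
time: 19.8
ee_pos: [0.4857, -0.108, 0.2618]
tcp_rot: [-179.9, 45.0, 174.8]
wrist_force: [0.3, 0.5, -4.0]
opening: 0.0225
grasp_force: 108.3
```

{"fn": "move_arm", "kwargs": {
  "offset": [
    [0.24,-1.8,-0.15],
    [0.23,-1.81,-0.15],
    [0.22,-1.8,-0.13],
    [0.22,-1.81,-0.13],
    [0.2,-1.81,-0.12]
  ],
  "twist": [
    [0.004,0.0,0.005],
    [0.005,0.0,0.004],
    [0.004,0.0,0.005],
    [0.005,0.0,0.005],
    [0.005,0.0,0.004]
  ],
  "grip": [0,0,0,0,0]
}}

```text
time: 20.3
ee_pos: [0.4636, -0.1964, 0.2589]
tcp_rot: [-179.9, 45.0, 172.9]
wrist_force: [0.2, 0.2, -3.5]
opening: 0.0228
grasp_force: 108.3
```

Run:
```python
from chk import *
s,p,Rc=cur(); print(s["wrist_force"],p,s["tcp_rot"],s["torque"],s["opening"],s["q"].round(1))
z=p[2]-.1006
for n in ("scene","side"):
    c=viewer.camera(n); save(c,n+"5"); w=cloud(c); np.savez(n+"5.npz",w=w,c=c["color"])
    for t,zz in [("tray_nose",z),("tray",z),("bin",0.)]: print(n,t,[(on_z(c,d["position"],zz)[:2].round(4).tolist(),round(d["p"],2)) for d in finder.pinpoint(c,t)[:1]])
a=cv2.imread("pics/side5.png")[80:320,180:420];b=cv2.imread("pics/scene5.png")[90:330,80:320]
cv2.imwrite("pics/pre.png",cv2.resize(np.hstack([a,b]),None,fx=1.66,fy=1.66))
```

```text
[ 0.24068462  0.22773122 -3.54864036] [ 0.46355486 -0.19642395  0.25887782] [-179.86795312   44.95488022  172.90837913] [ 0.15025398  1.38664172 -0.01331088] 0.022765438958901235 [-31.8 -42.2 -37.3  52.7  17.  -18. ]
scene tray_nose [([0.6455, -0.2153], 0.84)]
scene tray [([0.5704, -0.1886], 0.74)]
scene bin [([0.6227, -0.2155], 0.92)]
side tray_nose [([0.6483, -0.2209], 0.83)]
side tray []
side bin [([0.6228, -0.2176], 0.76)]
```

View pics/pre.png

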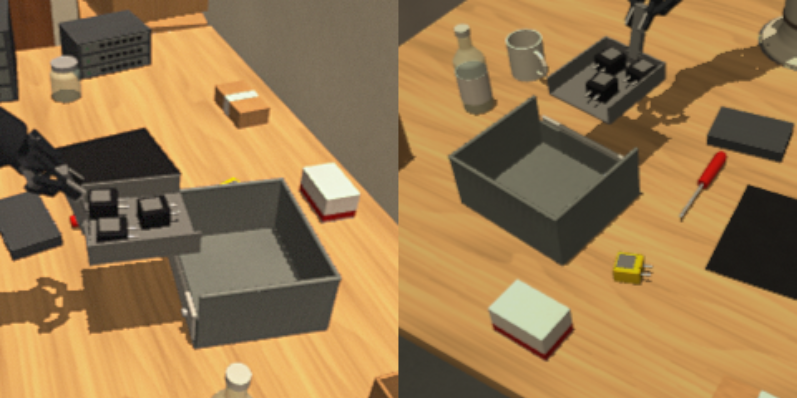

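The tray is level above the rim: in the left view the nose is at (190,230), just past the strip, and the three adapters are in the pan. I lower it and feel for the rim.

{"fn": "move_arm", "kwargs": {
  "offset": [
    [0.57,0,0.8],
    [0.57,0,0.8],
    [0.57,0,0.8],
    [0.57,0,0.8],
    [0.57,0,0.8]
  ],
  "twist": [
    [0,0,0],
    [0,0,0],
    [0,0,0],
    [0,0,0],
    [0,0,0]
  ],
  "grip": [0,0,0,0,0]
}}

```text
time: 21.2
ee_pos: [0.4728, -0.1957, 0.2087]
tcp_rot: [-180.0, 44.9, 173.0]
wrist_force: [-0.5, 1.2, -3.5]
opening: 0.0228
grasp_force: 108.6
```

```bash
cat > st.py <<'E'
from chk import *
s,p,Rc=cur(); print(s["time"],"F",s["wrist_force"].round(2),"T",s["torque"].round(2),"p",p.round(4),np.round(s["tcp_rot"],2),"under",round(p[2]-.1006,4))
E
python3 st.py
```

```text
21.2 F [-0.54  1.2  -3.46] T [0.17 1.37 0.07] p [ 0.4728 -0.1957  0.2087] [-179.96   44.9   173.  ] under 0.1081
```

{"fn": "move_arm", "kwargs": {
  "offset": [
    [0.21,0,0.21],
    [0.21,0,0.21],
    [0.21,0,0.21],
    [0.07,0,0.07],
    [0,0,0]
  ],
  "twist": [
    [0,0,0],
    [0,0,0],
    [0,0,0],
    [0,0,0],
    [0,0,0]
  ],
  "grip": [0,0,0,0,0]
}}

```text
time: 21.7
ee_pos: [0.4727, -0.1959, 0.2002]
tcp_rot: [-179.9, 44.9, 173.0]
wrist_force: [-0.4, 0.4, -3.7]
opening: 0.0225
grasp_force: 108.6
```

```bash
python3 st.py
```

```text
21.7 F [-0.44  0.38 -3.74] T [0.19 1.4  0.04] p [ 0.4727 -0.1959  0.2002] [-179.93   44.95  173.01] under 0.0996
```

{"fn": "move_arm", "kwargs": {
  "offset": [
    [0.14,0,0.14],
    [0.11,0,0.11],
    [0.07,0,0.07],
    [0.07,0,0.07],
    [0,0,0]
  ],
  "twist": [
    [0,0,0],
    [0,0,0],
    [0,0,0],
    [0,0,0],
    [0,0,0]
  ],
  "grip": [0,0,0,0,0]
}}

```text
time: 22.2
ee_pos: [0.4726, -0.1958, 0.1944]
tcp_rot: [-179.9, 44.9, 173.0]
wrist_force: [-0.9, 0.4, -4.3]
opening: 0.0231
grasp_force: 108.6
```

```bash
python3 st.py
```

```text
22.2 F [-0.92  0.41 -4.29] T [ 0.17  1.38 -0.  ] p [ 0.4726 -0.1958  0.1944] [-179.94   44.92  173.  ] under 0.0938
```

{"fn": "move_arm", "kwargs": {
  "offset": [
    [0.14,0,0.14],
    [0.14,0,0.14],
    [0.14,0,0.14],
    [0.07,0,0.07],
    [0,0,0]
  ],
  "twist": [
    [0,0,0],
    [0,0,0],
    [0,0,0],
    [0,0,0],
    [0,0,0]
  ],
  "grip": [0,0,0,0,0]
}}

```text
time: 22.7
ee_pos: [0.4726, -0.1958, 0.1873]
tcp_rot: [-179.9, 44.9, 173.0]
wrist_force: [-0.4, 0.3, -4.5]
opening: 0.0227
grasp_force: 108.6
```

```bash
python3 st.py
```

```text
22.7 F [-0.41  0.32 -4.51] T [0.16 1.35 0.04] p [ 0.4726 -0.1958  0.1873] [-179.94   44.92  173.  ] under 0.0867
```

{"fn": "move_arm", "kwargs": {
  "offset": [
    [0.1,0,0.1],
    [0.1,0,0.1],
    [0.07,0,0.07],
    [0.07,0,0.07]
  ],
  "twist": [
    [0,0,0],
    [0,0,0],
    [0,0,0],
    [0,0,0]
  ],
  "grip": [0,0,0,0]
}}

```text
time: 23.1
ee_pos: [0.4727, -0.1958, 0.1827]
tcp_rot: [-179.9, 44.9, 173.0]
wrist_force: [-0.3, -0.2, -3.1]
opening: 0.023
grasp_force: 108.6
```

```bash
python3 st.py
```

```text
23.1 F [-0.34 -0.18 -3.13] T [ 0.16  1.38 -0.05] p [ 0.4727 -0.1958  0.1827] [-179.93   44.93  173.01] under 0.0821
```

{"fn": "move_arm", "kwargs": {
  "offset": [
    [0.07,0,0.07],
    [0.07,0,0.07],
    [0.07,0,0.07],
    [0.03,0,0.03]
  ],
  "twist": [
    [0,0,0],
    [0,0,0],
    [0,0,0],
    [0,0,0]
  ],
  "grip": [0,0,0,0]
}}

```text
time: 23.5
ee_pos: [0.4727, -0.1958, 0.1793]
tcp_rot: [-179.9, 44.9, 173.0]
wrist_force: [-0.3, -0.9, -3.3]
opening: 0.0225
grasp_force: 108.6
```

```bash
python3 st.py
```

```text
23.5 F [-0.33 -0.94 -3.31] T [0.13 1.37 0.04] p [ 0.4727 -0.1958  0.1793] [-179.93   44.93  173.  ] under 0.0787
```

{"fn": "move_arm", "kwargs": {
  "offset": [
    [0.07,0,0.07],
    [0.07,0,0.07],
    [0.07,0,0.07],
    [0.03,0,0.03]
  ],
  "twist": [
    [0,0,0],
    [0,0,0],
    [0,0,0],
    [0,0,0]
  ],
  "grip": [0,0,0,0]
}}

```text
time: 23.9
ee_pos: [0.4726, -0.1958, 0.1759]
tcp_rot: [-179.9, 44.9, 173.0]
wrist_force: [-0.9, 0.4, -3.9]
opening: 0.0225
grasp_force: 108.6
```

```bash
python3 st.py
python3 - <<'E'
from h import *
p=viewer.camera("side");save(p,"rim")
a=cv2.imread("pics/rim.png")[170:300,230:330];cv2.imwrite("pics/rimc.png",cv2.resize(a,None,fx=4.5,fy=4.5,interpolation=2))
E
```

```text
23.9 F [-0.94  0.39 -3.91] T [ 0.19  1.38 -0.03] p [ 0.4726 -0.1958  0.1759] [-179.93   44.92  173.01] under 0.0753
```

View pics/rimc.png

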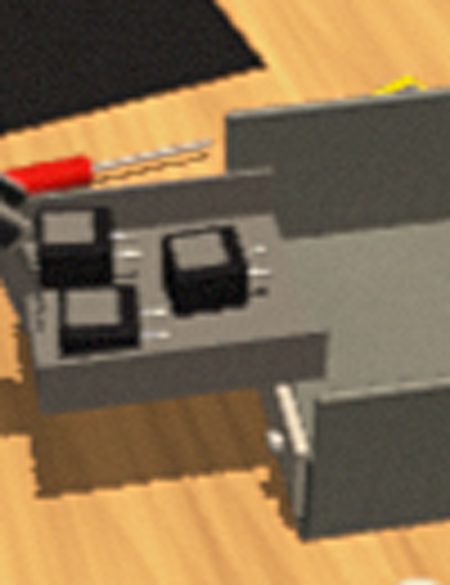

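The nose overhangs the strip, which is visible at (290,400) just under the floor, and the adapters are in the pan. Contact is close.

{"fn": "move_arm", "kwargs": {
  "offset": [
    [0.07,0,0.07],
    [0.06,0,0.06],
    [0.04,0,0.04]
  ],
  "twist": [
    [0,0,0],
    [0,0,0],
    [0,0,0]
  ],
  "grip": [0,0,0]
}}

```text
time: 24.25
ee_pos: [0.4728, -0.1959, 0.1739]
tcp_rot: [-179.9, 45.0, 173.0]
wrist_force: [-0.2, -0.2, -2.5]
opening: 0.0225
grasp_force: 108.7
```

```bash
python3 st.py
```

```text
24.25 F [-0.17 -0.16 -2.5 ] T [ 0.23  1.05 -0.02] p [ 0.4728 -0.1959  0.1739] [-179.93   44.97  173.01] under 0.0733
```

{"fn": "move_arm", "kwargs": {
  "offset": [
    [0.03,0,0.03],
    [0,0,0],
    [0,0,0],
    [0,0,0]
  ],
  "twist": [
    [0,0,0],
    [0,0,0],
    [0,0,0],
    [0,0,0]
  ],
  "grip": [0,0,0,0]
}}

```text
time: 24.65
ee_pos: [0.4728, -0.1959, 0.1736]
tcp_rot: [-179.9, 45.0, 173.0]
wrist_force: [-1.6, 0.7, -1.8]
opening: 0.0228
grasp_force: 108.9
```

```bash
python3 st.py
```

```text
24.65 F [-1.62  0.7  -1.84] T [0.17 0.74 0.03] p [ 0.4728 -0.1959  0.1736] [-179.92   44.97  173.02] under 0.073
```

{"fn": "move_arm", "kwargs": {
  "offset": [
    [0,0,0],
    [0,0,0],
    [0,0,0],
    [0,0,0],
    [0,0,0]
  ],
  "twist": [
    [0,0,0],
    [0,0,0],
    [0,0,0],
    [0,0,0],
    [0,0,0]
  ],
  "grip": [0,0,0,0,0]
}}

```text
time: 25.15
ee_pos: [0.4727, -0.1959, 0.1734]
tcp_rot: [-179.9, 44.9, 173.0]
wrist_force: [-1.5, -0.3, -0.7]
opening: 0.0226
grasp_force: 109.0
```

{"fn": "move_arm", "kwargs": {
  "offset": [
    [0,0,0],
    [0,0,0],
    [0,0,0],
    [0,0,0],
    [0,0,0]
  ],
  "twist": [
    [0,0,0],
    [0,0,0],
    [0,0,0],
    [0,0,0],
    [0,0,0]
  ],
  "grip": [0,0,0,0,0]
}}

```text
time: 25.65
ee_pos: [0.4727, -0.1959, 0.1733]
tcp_rot: [-179.9, 44.9, 173.0]
wrist_force: [-2.1, -1.1, 1.0]
opening: 0.0231
grasp_force: 109.1
```

```bash
python3 st.py
cat > tip.py <<'E'
from chk import *
s,p,Rc=cur()
# tray frame from tool
Rt0=Rc*Rgt(45).inv(); t=np.array([-.1041,0,.1006])  # TCP in tray
RIM=.0735
def pose(th,over,lift,al=0,dx=0):
    Rt=R.from_euler("ZY",[BY+al,th],degrees=True)
    piv=BO+R.from_euler("z",BY,degrees=True).apply([dx,0,0])+[0,0,RIM+lift]
    o=piv-Rt.apply([.085-over,0,0]); return o+Rt.apply(t),Rt*Rgt(45)
E
python3 - <<'E'
from tip import *
for over,lift,al in ((.02,.006,0),(.012,.006,0),(.02,.006,12),(.025,.008,20)):
    q=s["q"]
    for th in range(0,75,5):
        q,e=ik(*pose(th,over,lift,al),q)
        if th>=45 or e>.05: print(over,lift,al,th,q.round(0),round(e,2))
E
```

```text
25.65 F [-2.14 -1.1   1.03] T [ 0.2   0.63 -0.05] p [ 0.4727 -0.1959  0.1733] [-179.92   44.94  173.01] under 0.0727
0.02 0.006 0 45 [-20.  16.  25.  99.  -0. -13.] 0.0
0.02 0.006 0 50 [-19.  24.  36. 106.  -1. -12.] 0.0
0.02 0.006 0 55 [-18.  34.  49. 115.  -2. -11.] 0.0
0.02 0.006 0 60 [-18.  47.  68. 126.  -3. -10.] 0.0
0.02 0.006 0 65 [-17.  49.  70. 128.  -4. -10.] 2.58
0.02 0.006 0 70 [-17.  50.  70. 128.  -4.  -9.] 5.26
0.012 0.006 0 45 [-20.  15.  25.  99.  -0. -13.] 0.0
0.012 0.006 0 50 [-19.  24.  35. 107.  -1. -12.] 0.0
0.012 0.006 0 55 [-18.  33.  49. 115.  -2. -11.] 0.0
0.012 0.006 0 60 [-18.  47.  69. 127.  -3. -10.] 0.0
0.012 0.006 0 65 [-17.  49.  70. 128.  -4. -10.] 2.65
0.012 0.006 0 70 [-17.  50.  70. 128.  -4.  -9.] 5.37
0.02 0.006 12 45 [-20.  17.  25.  99.   0. -25.] 0.0
0.02 0.006 12 50 [-19.  24.  35. 106.  -2. -24.] 0.0
0.02 0.006 12 55 [-18.  33.  48. 114.  -4. -22.] 0.0
0.02 0.006 12 60 [-16.  45.  65. 124.  -5. -21.] 0.0
0.02 0.006 12 65 [-15.  49.  70. 127.  -7. -20.] 2.07
0.02 0.006 12 70 [-14.  50.  70. 128.  -9. -18.] 4.6
0.025 0.008 20 45 [-21.  17.  26.  99.   0. -34.] 0.0
0.025 0.008 20 50 [-19.  25.  36. 105.  -3. -32.] 0.0
0.025 0.008 20 55 [-17.  33.  47. 113.  -5. -30.] 0.0
0.025 0.008 20 60 [-16.  43.  62. 122.  -7. -28.] 0.0
0.025 0.008 20 65 [-14.  49.  70. 127.  -9. -26.] 1.57
0.025 0.008 20 70 [-13.  50.  70. 128. -11. -25.] 3.92
```

Run:
```python
from tip import *
W=[(p+[0,0,.008],Rc,2)]
for th,n in ((5,2),(15,3),(25,3),(35,3),(45,3),(52,3)): W.append((*pose(th,.022,.006),n))
plan(W,p,Rc)
```

```text
offset [[-0.28, 0.0, -0.28], [-0.29, 0.0, -0.29], [-0.68, 0.04, -0.24], [-0.66, 0.05, -0.26], [-1.12, 0.0, -0.18]] 
twist [[0.0, 0.0, 0.0], [0.0, 0.0, 0.0], [-0.001, 0.043, 0.0], [0.0, 0.043, 0.0], [0.0, 0.058, 0.0]]
offset [[-1.11, 0.0, -0.24], [-1.09, 0.0, -0.31], [-1.12, 0.0, -0.18], [-1.11, 0.0, -0.24], [-1.09, 0.0, -0.3]] 
twist [[0.0, 0.059, 0.0], [0.0, 0.058, 0.0], [0.0, 0.058, 0.0], [0.0, 0.058, 0.0], [0.0, 0.058, 0.0]]
offset [[-1.12, 0.0, -0.18], [-1.11, 0.0, -0.24], [-1.09, 0.0, -0.3], [-1.12, 0.0, -0.18], [-1.11, 0.0, -0.24]] 
twist [[0.0, 0.058, 0.0], [0.0, 0.059, 0.0], [0.0, 0.058, 0.0], [0.0, 0.058, 0.0], [0.0, 0.058, 0.0]]
offset [[-1.09, 0.0, -0.3], [-0.78, 0.0, -0.14], [-0.77, 0.0, -0.18], [-0.77, 0.0, -0.21]] 
twist [[0.0, 0.058, 0.0], [0.0, 0.041, 0.0], [0.0, 0.041, 0.0], [0.0, 0.041, 0.0]]
```

{"fn": "move_arm", "kwargs": {
  "offset": [
    [-0.28,0.0,-0.28],
    [-0.29,0.0,-0.29],
    [-0.68,0.04,-0.24],
    [-0.66,0.05,-0.26],
    [-1.12,0.0,-0.18]
  ],
  "twist": [
    [0.0,0.0,0.0],
    [0.0,0.0,0.0],
    [-0.001,0.043,0.0],
    [0.0,0.043,0.0],
    [0.0,0.058,0.0]
  ],
  "grip": [0,0,0,0,0]
}}

```text
time: 26.15
ee_pos: [0.4857, -0.1964, 0.2023]
tcp_rot: [180.0, 36.5, 173.0]
wrist_force: [0.7, -0.4, -3.7]
opening: 0.0228
grasp_force: 108.6
```

{"fn": "move_arm", "kwargs": {
  "offset": [
    [-1.11,0.0,-0.24],
    [-1.09,0.0,-0.31],
    [-1.12,0.0,-0.18],
    [-1.11,0.0,-0.24],
    [-1.09,0.0,-0.3]
  ],
  "twist": [
    [0.0,0.059,0.0],
    [0.0,0.058,0.0],
    [0.0,0.058,0.0],
    [0.0,0.058,0.0],
    [0.0,0.058,0.0]
  ],
  "grip": [0,0,0,0,0]
}}

```text
time: 26.65
ee_pos: [0.5278, -0.2016, 0.2414]
tcp_rot: [-180.0, 19.9, 173.0]
wrist_force: [0.4, 0.1, -3.8]
opening: 0.0226
grasp_force: 108.5
```

{"fn": "move_arm", "kwargs": {
  "offset": [
    [-1.12,0.0,-0.18],
    [-1.11,0.0,-0.24],
    [-1.09,0.0,-0.3],
    [-1.12,0.0,-0.18],
    [-1.11,0.0,-0.24]
  ],
  "twist": [
    [0.0,0.058,0.0],
    [0.0,0.059,0.0],
    [0.0,0.058,0.0],
    [0.0,0.058,0.0],
    [0.0,0.058,0.0]
  ],
  "grip": [0,0,0,0,0]
}}

```text
time: 27.15
ee_pos: [0.579, -0.2079, 0.2652]
tcp_rot: [-180.0, 3.2, 173.0]
wrist_force: [0.1, -0.5, -2.7]
opening: 0.0231
grasp_force: 108.6
```

{"fn": "move_arm", "kwargs": {
  "offset": [
    [-1.09,0.0,-0.3],
    [-0.78,0.0,-0.14],
    [-0.77,0.0,-0.18],
    [-0.77,0.0,-0.21]
  ],
  "twist": [
    [0.0,0.058,0.0],
    [0.0,0.041,0.0],
    [0.0,0.041,0.0],
    [0.0,0.041,0.0]
  ],
  "grip": [0,0,0,0]
}}

```text
time: 27.55
ee_pos: [0.6129, -0.212, 0.2729]
tcp_rot: [180.0, -7.1, 173.0]
wrist_force: [0.8, 1.0, -2.6]
opening: 0.0229
grasp_force: 108.7
```

```bash
python3 st.py
python3 - <<'E'
from tip import *
print(s["q"].round(1))
im=[]
for n,(a,b,c,d) in {"side":(80,320,200,400),"scene":(60,300,90,290)}.items():
    x=viewer.camera(n);save(x,n+"7"); im.append(cv2.imread(f"pics/{n}7.png")[a:b,c:d])
cv2.imwrite("pics/tip7.png",cv2.resize(np.hstack(im),None,fx=2,fy=2))
plan([(*pose(60,.022,.006),4)],p,Rc)
E
```

```text
27.55 F [ 0.85  1.02 -2.62] T [-0.09 -0.13  0.05] p [ 0.6129 -0.212   0.2729] [180.    -7.09 173.01] under 0.1723
[-18.5  28.3  40.7 109.4  -1.4 -11.4]
offset [[-0.65, 0.0, -0.12], [-0.64, -0.01, -0.14], [-0.64, 0.0, -0.17], [-0.64, -0.01, -0.19]] 
twist [[0.0, 0.035, 0.0], [0.0, 0.034, 0.0], [0.0, 0.035, 0.0], [0.0, 0.034, 0.0]]
```

View pics/tip7.png

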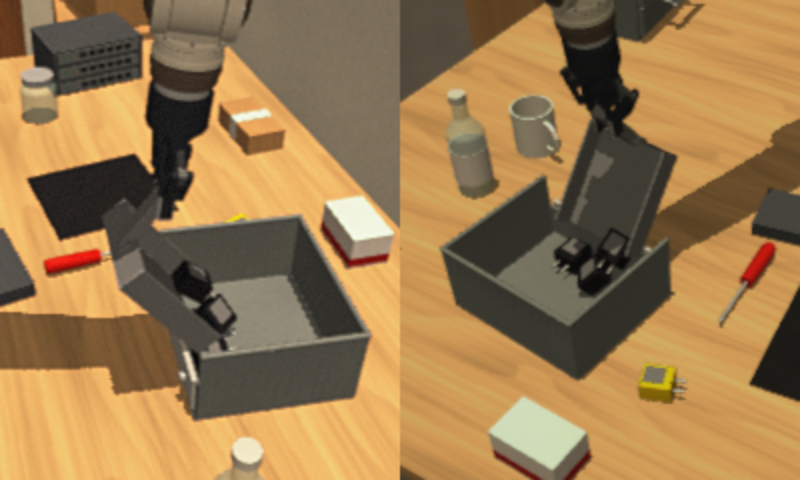

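The tip view shows the adapters sliding off the nose into the bin at about 52 degrees. I go on to about 59 degrees and wait.

{"fn": "move_arm", "kwargs": {
  "offset": [
    [-0.65,0.0,-0.12],
    [-0.64,0,-0.14],
    [-0.64,0.0,-0.17],
    [0,0,0],
    [0,0,0]
  ],
  "twist": [
    [0.0,0.035,0.0],
    [0.0,0.034,0.0],
    [0.0,0.035,0.0],
    [0.0,0.0,0.0],
    [0,0,0]
  ],
  "grip": [0,0,0,0,0]
}}

```text
time: 28.15
ee_pos: [0.632, -0.2146, 0.2738]
tcp_rot: [-180.0, -12.9, 173.0]
wrist_force: [-0.2, 0.4, -2.2]
opening: 0.0228
grasp_force: 108.6
```

```bash
python3 st.py
python3 - <<'E'
from tip import *
im=[]
for n,(a,b,c,d) in {"side":(130,320,220,400),"scene":(110,300,100,280)}.items():
    x=viewer.camera(n);save(x,n+"8"); im.append(cv2.imread(f"pics/{n}8.png")[a:b,c:d])
    w=cloud(x);
    print(n,[(np.round(k["position"]).tolist(),round(k["p"],2),w[int(k["position"][1]),int(k["position"][0])].round(3).tolist()) for k in finder.boxes_of(x,"adapter0")[:5]])
cv2.imwrite("pics/tip8.png",cv2.resize(np.hstack(im),None,fx=2.2,fy=2.2))
E
```

```text
28.15 F [-0.17  0.39 -2.15] T [-0.03 -0.17  0.03] p [ 0.632  -0.2146  0.2738] [-180.    -12.91  173.  ] under 0.1732
side [([305.0, 236.0], 0.58, [0.685, -0.213, 0.056]), ([300.0, 220.0], 0.52, [0.676, -0.182, 0.098])]
scene [([177.0, 188.0], 0.79, [0.686, -0.249, 0.036]), ([218.0, 252.0], 0.68, [0.842, 0.009, 0.032]), ([197.0, 186.0], 0.51, [0.69, -0.165, 0.088]), ([189.0, 198.0], 0.51, [0.717, -0.18, 0.047]), ([123.0, 136.0], 0.18, [0.619, -0.513, 0.098])]
```

View pics/tip8.png

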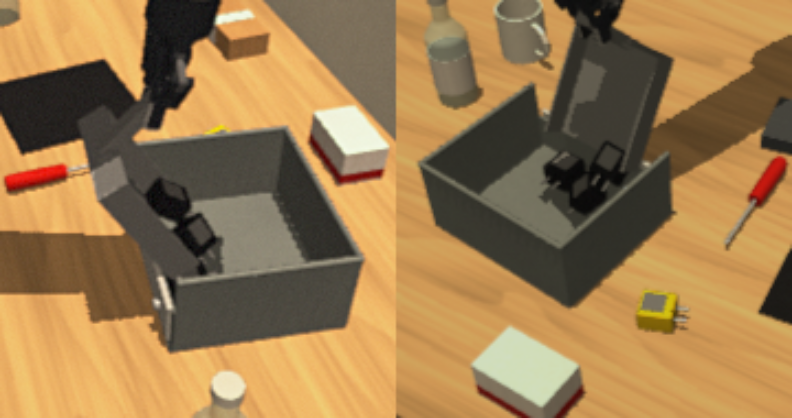

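Two adapters have left or nearly left the nose and one leans on the pile with its rear still on the tray. Lifting the nose should free them.

Run:
```python
from tip import *
for th in (48,52,55,58):
  for lift in (.02,.035,.05,.07):
    q,e=ik(*pose(th,.022,lift),s["q"]); print(th,lift,round(e,2),q.round(0))
print(s["q"].round(1))
for th,lift in ((54,.04),):
  plan([(*pose(57,.022,.02),3),(*pose(54,.022,.04),4)],p,Rc)
```

```text
48 0.02 0.0 [-19.  22.  33. 105.  -1. -12.]
48 0.035 0.0 [-19.  22.  36. 107.  -1. -12.]
48 0.05 0.0 [-19.  23.  39. 109.  -1. -12.]
48 0.07 0.0 [-19.  25.  43. 112.  -1. -12.]
52 0.02 0.0 [-19.  29.  43. 111.  -1. -11.]
52 0.035 0.0 [-19.  30.  46. 113.  -1. -11.]
52 0.05 0.0 [-19.  31.  50. 116.  -1. -11.]
52 0.07 0.0 [-19.  33.  55. 119.  -1. -11.]
55 0.02 0.0 [-18.  35.  52. 117.  -2. -11.]
55 0.035 0.0 [-18.  36.  56. 119.  -2. -11.]
55 0.05 0.0 [-18.  38.  61. 122.  -2. -11.]
55 0.07 0.0 [-18.  42.  69. 127.  -2. -11.]
58 0.02 0.0 [-18.  43.  63. 123.  -2. -11.]
58 0.035 0.0 [-18.  45.  70. 127.  -2. -11.]
58 0.05 0.6 [-18.  45.  70. 128.  -2. -11.]
58 0.07 1.5 [-18.  43.  70. 128.  -2. -11.]
[-17.8  40.5  58.3 120.5  -2.4 -10.5]
offset [[0.17, 0.0, -0.4], [0.16, 0.0, -0.39], [0.16, -0.01, -0.4], [0.35, 0.0, -0.42], [0.35, 0.0, -0.43]] 
twist [[0.0, -0.005, 0.0], [0.0, -0.005, 0.0], [0.0, -0.005, 0.0], [0.0, -0.013, 0.0], [0.0, -0.013, 0.0]]
offset [[0.33, 0.0, -0.43], [0.34, 0.0, -0.43]] 
twist [[0.0, -0.013, 0.0], [0.0, -0.013, 0.0]]
```

{"fn": "move_arm", "kwargs": {
  "offset": [
    [0.17,0.0,-0.4],
    [0.16,0.0,-0.39],
    [0.16,0,-0.4],
    [0.35,0.0,-0.42],
    [0.35,0.0,-0.43]
  ],
  "twist": [
    [0.0,-0.005,0.0],
    [0.0,-0.005,0.0],
    [0.0,-0.005,0.0],
    [0.0,-0.013,0.0],
    [0.0,-0.013,0.0]
  ],
  "grip": [0,0,0,0,0]
}}

```text
time: 28.85
ee_pos: [0.6244, -0.2136, 0.2971]
tcp_rot: [-180.0, -10.6, 173.0]
wrist_force: [0.1, 1.1, -0.9]
opening: 0.0226
grasp_force: 108.7
```

{"fn": "move_arm", "kwargs": {
  "offset": [
    [0.1,0.0,-0.5],
    [0.1,0.0,-0.5],
    [0.1,0,-0.5],
    [0,0,0],
    [0,0,0]
  ],
  "twist": [
    [0.0,0,0.0],
    [0.0,0,0.0],
    [0.0,0,0.0],
    [0,0,0],
    [0,0,0]
  ],
  "grip": [0,0,0,0,0]
}}

```text
time: 29.35
ee_pos: [0.6246, -0.2136, 0.3116]
tcp_rot: [-180.0, -10.7, 173.0]
wrist_force: [0.1, 0.3, -1.7]
opening: 0.0226
grasp_force: 108.7
```

```bash
python3 st.py
python3 - <<'E'
from tip import *
print(s["q"].round(1))
im=[]
for n,(a,b,c,d) in {"side":(130,320,220,400),"scene":(110,300,100,280)}.items():
    x=viewer.camera(n);save(x,n+"9"); im.append(cv2.imread(f"pics/{n}9.png")[a:b,c:d])
    w=cloud(x);
    print(n,[(np.round(k["position"]).tolist(),round(k["p"],2),w[int(k["position"][1]),int(k["position"][0])].round(3).tolist()) for k in finder.boxes_of(x,"adapter0")[:5]])
cv2.imwrite("pics/tip9.png",cv2.resize(np.hstack(im),None,fx=2.2,fy=2.2))
E
```

```text
29.35 F [ 0.14  0.26 -1.75] T [-0.03 -0.28  0.03] p [ 0.6246 -0.2136  0.3116] [-179.99  -10.65  173.  ] under 0.211
[-18.1  39.3  61.1 122.3  -2.  -10.9]
side [([307.0, 237.0], 0.68, [0.657, -0.291, 0.133]), ([296.0, 217.0], 0.55, [0.681, -0.137, 0.066]), ([300.0, 251.0], 0.51, [0.655, -0.246, 0.037])]
scene [([218.0, 252.0], 0.9, [0.843, 0.006, 0.031]), ([181.0, 189.0], 0.61, [0.679, -0.24, 0.026]), ([193.0, 196.0], 0.52, [0.692, -0.179, 0.035])]
```

Force reads the empty tray's weight (-1.75 N, 0.18 kg), and the finder sees three adapters low in the bin. Now I plan the return.

Run:
```python
from tip import *
q=s["q"]
def lev(o,yaw):
    Rt=R.from_euler("z",yaw,degrees=True); return np.array(o)+Rt.apply(t),Rt*Rgt(45)
fin=(np.array([.5248,.1854,.1036]),R.from_euler("z",8,degrees=True)*Rgt(45))
W=[(*pose(38,.022,.075),5),(*pose(15,.02,.085),5),(*lev(BO+[-.066,.008,.17],BY),4),(*lev([.605,-.06,.17],-4),7),(*lev([.615,.10,.165],3),7),(fin[0]+[0,0,.09],fin[1],6),(fin[0]+[0,0,.012],fin[1],6)]
for w in W: q,e=ik(w[0],w[1],q); print(w[0].round(3),q.round(0),round(e,3))
plan(W,p,Rc)
```

```text
[ 0.566 -0.207  0.331] [-21.   8.  22.  97.   2. -14.] 0.0
[ 0.499 -0.198  0.299] [-26. -23. -15.  69.  10. -17.] 0.0
[ 0.466 -0.194  0.271] [-31. -42. -36.  54.  17. -18.] 0.0
[ 0.501 -0.053  0.271] [ -7. -45. -38.  52.   2.  -2.] 0.0
[0.511 0.095 0.266] [ 15. -42. -37.  50.  -8.   8.] 0.0
[0.525 0.185 0.194] [ 25. -35. -41.  40. -12.  12.] 0.0
[0.525 0.185 0.116] [ 25. -34. -49.  31. -12.  12.] 0.0
offset [[1.22, 0.0, -0.16], [1.21, 0.0, -0.23], [1.19, -0.01, -0.31], [1.17, 0.0, -0.38], [1.14, 0.0, -0.45]] 
twist [[0.0, -0.062, 0.0], [0.0, -0.061, 0.0], [0.0, -0.062, 0.0], [0.0, -0.062, 0.0], [0.0, -0.062, 0.0]]
offset [[1.42, 0.0, 0.45], [1.45, 0.0, 0.34], [1.47, 0.0, 0.23], [1.48, 0.0, 0.1], [1.49, 0.0, -0.02]] 
twist [[0.0, -0.08, 0.0], [0.0, -0.08, 0.0], [0.0, -0.081, 0.0], [0.0, -0.08, 0.0], [0.0, -0.08, 0.0]]
offset [[1.08, 0.0, 0.21], [1.09, -0.01, 0.14], [1.1, 0.0, 0.06], [1.11, 0.0, -0.01], [-0.18, 2.07, 0.18]] 
twist [[0.0, -0.065, 0.0], [0.0, -0.066, 0.0], [0.0, -0.065, 0.0], [0.0, -0.066, 0.0], [-0.005, 0.0, -0.005]]
offset [[-0.18, 2.06, 0.18], [-0.2, 2.07, 0.2], [-0.2
[... 350 characters left out ...]
, 0.0, -0.013], [-0.012, 0.0, -0.012], [-0.012, 0.0, -0.012]]
offset [[-0.04, 2.11, 0.15], [-0.08, 2.1, 0.18], [-0.1, 2.1, 0.2], [0.63, 1.5, 1.07], [0.62, 1.5, 1.08]] 
twist [[-0.013, 0.0, -0.013], [-0.012, 0.0, -0.012], [-0.012, 0.0, -0.012], [-0.01, 0.0, -0.01], [-0.011, 0.0, -0.011]]
offset [[0.6, 1.49, 1.09], [0.58, 1.48, 1.11], [0.57, 1.48, 1.13], [0.56, 1.47, 1.14], [0.92, 0.0, 0.92]] 
twist [[-0.01, 0.0, -0.01], [-0.01, 0.0, -0.01], [-0.011, 0.0, -0.011], [-0.01, 0.0, -0.01], [0.0, 0.0, 0.0]]
offset [[0.92, 0.0, 0.92], [0.92, 0.0, 0.92], [0.92, 0.0, 0.92], [0.91, 0.0, 0.92], [0.92, 0.0, 0.92]] 
twist [[0.0, 0.0, 0.0], [0.0, 0.0, 0.0], [0.0, 0.0, 0.0], [0.0, 0.0, 0.0], [0.0, 0.0, 0.0]]
```

{"fn": "move_arm", "kwargs": {
  "offset": [
    [1.22,0.0,-0.16],
    [1.21,0.0,-0.23],
    [1.19,0,-0.31],
    [1.17,0.0,-0.38],
    [1.14,0.0,-0.45]
  ],
  "twist": [
    [0.0,-0.062,0.0],
    [0.0,-0.061,0.0],
    [0.0,-0.062,0.0],
    [0.0,-0.062,0.0],
    [0.0,-0.062,0.0]
  ],
  "grip": [0,0,0,0,0]
}}

```text
time: 30.05
ee_pos: [0.5665, -0.2063, 0.3313]
tcp_rot: [-180.0, 6.9, 173.0]
wrist_force: [0.0, 0.4, -1.0]
opening: 0.0223
grasp_force: 108.7
```

{"fn": "move_arm", "kwargs": {
  "offset": [
    [1.42,0.0,0.45],
    [1.45,0.0,0.34],
    [1.47,0.0,0.23],
    [1.48,0.0,0.1],
    [1.49,0.0,-0.02]
  ],
  "twist": [
    [0.0,-0.08,0.0],
    [0.0,-0.08,0.0],
    [0.0,-0.081,0.0],
    [0.0,-0.08,0.0],
    [0.0,-0.08,0.0]
  ],
  "grip": [0,0,0,0,0]
}}

```text
time: 30.55
ee_pos: [0.4992, -0.198, 0.2998]
tcp_rot: [-180.0, 30.0, 173.0]
wrist_force: [-0.2, 0.3, -0.7]
opening: 0.0226
grasp_force: 108.7
```

{"fn": "move_arm", "kwargs": {
  "offset": [
    [1.08,0.0,0.21],
    [1.09,0,0.14],
    [1.1,0.0,0.06],
    [1.11,0.0,-0.01],
    [-0.18,2.07,0.18]
  ],
  "twist": [
    [0.0,-0.065,0.0],
    [0.0,-0.066,0.0],
    [0.0,-0.065,0.0],
    [0.0,-0.066,0.0],
    [-0.005,0.0,-0.005]
  ],
  "grip": [0,0,0,0,0]
}}

```text
time: 31.05
ee_pos: [0.4695, -0.1748, 0.268]
tcp_rot: [179.9, 44.7, 173.1]
wrist_force: [0.1, -0.8, -0.5]
opening: 0.0225
grasp_force: 108.9
```

{"fn": "move_arm", "kwargs": {
  "offset": [
    [-0.18,2.06,0.18],
    [-0.2,2.07,0.2],
    [-0.21,2.06,0.21],
    [-0.22,2.06,0.23],
    [-0.23,2.06,0.23]
  ],
  "twist": [
    [-0.006,0.0,-0.006],
    [-0.005,0.0,-0.005],
    [-0.005,0.0,-0.005],
    [-0.005,0.0,-0.005],
    [-0.006,0.0,-0.006]
  ],
  "grip": [0,0,0,0,0]
}}

```text
time: 31.55
ee_pos: [0.4966, -0.072, 0.2709]
tcp_rot: [180.0, 44.8, 175.6]
wrist_force: [0.7, -0.3, -1.5]
opening: 0.0229
grasp_force: 108.9
```

{"fn": "move_arm", "kwargs": {
  "offset": [
    [-0.25,2.05,0.24],
    [0.06,2.11,0.05],
    [0.02,2.11,0.07],
    [0.01,2.11,0.1],
    [-0.03,2.1,0.12]
  ],
  "twist": [
    [-0.005,0.0,-0.005],
    [-0.012,0.0,-0.012],
    [-0.013,0.0,-0.013],
    [-0.012,0.0,-0.012],
    [-0.012,0.0,-0.012]
  ],
  "grip": [0,0,0,0,0]
}}

```text
time: 32.05
ee_pos: [0.5071, 0.0323, 0.268]
tcp_rot: [180.0, 44.7, 180.0]
wrist_force: [-0.2, 0.0, -2.5]
opening: 0.0228
grasp_force: 108.9
```

{"fn": "move_arm", "kwargs": {
  "offset": [
    [-0.04,2.11,0.15],
    [-0.08,2.1,0.18],
    [-0.1,2.1,0.2],
    [0.63,1.5,1.07],
    [0.62,1.5,1.08]
  ],
  "twist": [
    [-0.013,0.0,-0.013],
    [-0.012,0.0,-0.012],
    [-0.012,0.0,-0.012],
    [-0.01,0.0,-0.01],
    [-0.011,0.0,-0.011]
  ],
  "grip": [0,0,0,0,0]
}}

```text
time: 32.55
ee_pos: [0.5159, 0.1258, 0.2419]
tcp_rot: [179.9, 44.8, -175.3]
wrist_force: [0.4, -0.5, -1.9]
opening: 0.0226
grasp_force: 108.8
```

{"fn": "move_arm", "kwargs": {
  "offset": [
    [0.6,1.49,1.09],
    [0.58,1.48,1.11],
    [0.57,1.48,1.13],
    [0.56,1.47,1.14],
    [0.92,0.0,0.92]
  ],
  "twist": [
    [-0.01,0.0,-0.01],
    [-0.01,0.0,-0.01],
    [-0.011,0.0,-0.011],
    [-0.01,0.0,-0.01],
    [0.0,0.0,0.0]
  ],
  "grip": [0,0,0,0,0]
}}

```text
time: 33.05
ee_pos: [0.5251, 0.1867, 0.1804]
tcp_rot: [179.9, 44.8, -172.0]
wrist_force: [-0.2, 0.3, -1.5]
opening: 0.0228
grasp_force: 108.8
```

{"fn": "move_arm", "kwargs": {
  "offset": [
    [0.92,0.0,0.92],
    [0.92,0.0,0.92],
    [0.92,0.0,0.92],
    [0.7,0.0,0.7],
    [0,0.0,0]
  ],
  "twist": [
    [0.0,0.0,0.0],
    [0.0,0.0,0.0],
    [0.0,0.0,0.0],
    [0.0,0.0,0.0],
    [0.0,0.0,0.0]
  ],
  "grip": [0,0,0,0,0]
}}

```text
time: 33.55
ee_pos: [0.5244, 0.1848, 0.1302]
tcp_rot: [180.0, 44.6, -172.0]
wrist_force: [-0.5, -0.8, -2.0]
opening: 0.0228
grasp_force: 108.8
```

```bash
python3 st.py
python3 - <<'E'
from tip import *
fin=(np.array([.5248,.1854,.1036]),R.from_euler("z",8,degrees=True)*Rgt(45))
plan([(*fin,5)],p,Rc)
for n in ("scene","side"):
    x=viewer.camera(n); w=cloud(x)
    k=w[(abs(w[...,0]-.745)<.09)&(abs(w[...,1]+.228)<.11)&(w[...,2]>.012)&(w[...,2]<.1)&(x["color"].max(-1)<40)]
    print(n,[(np.round(k["position"]).tolist(),round(k["p"],2),w[int(k["position"][1]),int(k["position"][0])].round(3).tolist()) for k in finder.boxes_of(x,"adapter0")[:6]])
E
```

```text
33.55 F [-0.52 -0.78 -2.  ] T [-0.12  0.98  0.05] p [0.5244 0.1848 0.1302] [ 179.99   44.65 -172.05] under 0.0296
offset [[0.37, 0.01, 0.38], [0.37, 0.01, 0.39], [0.36, 0.01, 0.38], [0.37, 0.01, 0.39], [0.37, 0.01, 0.38]] 
twist [[0.0, -0.001, 0.0], [0.0, -0.001, 0.0], [0.0, -0.002, 0.0], [0.0, -0.001, 0.0], [0.0, -0.001, -0.001]]
scene [([181.0, 191.0], 0.8, [0.683, -0.238, 0.021]), ([218.0, 252.0], 0.66, [0.843, 0.009, 0.034]), ([190.0, 196.0], 0.53, [0.696, -0.188, 0.038])]
side [([292.0, 218.0], 0.65, [0.671, -0.131, 0.06]), ([302.0, 239.0], 0.51, [0.681, -0.202, 0.039]), ([304.0, 252.0], 0.45, [0.664, -0.256, 0.04])]
```

{"fn": "move_arm", "kwargs": {
  "offset": [
    [0.46,0.01,0.48],
    [0.42,0.01,0.44],
    [0.38,0.01,0.4],
    [0.27,0.01,0.28],
    [0.14,0.01,0.14]
  ],
  "twist": [
    [0.0,0,0.0],
    [0.0,0,0.0],
    [0.0,0,0.0],
    [0.0,0,0.0],
    [0.0,0,0]
  ],
  "grip": [0,0,0,0,0]
}}

```text
time: 34.25
ee_pos: [0.5252, 0.1859, 0.1075]
tcp_rot: [180.0, 44.7, -172.0]
wrist_force: [0.5, 0.0, -1.5]
opening: 0.0228
grasp_force: 108.8
```

```bash
python3 st.py
```

```text
34.25 F [ 0.47  0.04 -1.48] T [-0.13  1.02  0.01] p [0.5252 0.1859 0.1075] [ 179.95   44.74 -172.04] under 0.0069
```

{"fn": "move_arm", "kwargs": {
  "offset": [
    [0.14,0,0.14],
    [0.11,0,0.11],
    [0.05,0,0.05],
    [0,0,0]
  ],
  "twist": [
    [0.0,0,0.0],
    [0.0,0,0.0],
    [0.0,0,0.0],
    [0,0,0]
  ],
  "grip": [0,0,0,0]
}}

```text
time: 34.65
ee_pos: [0.5255, 0.1861, 0.1044]
tcp_rot: [179.9, 44.8, -172.1]
wrist_force: [-0.1, 0.9, -1.1]
opening: 0.0228
grasp_force: 108.9
```

```bash
python3 st.py
```

```text
34.65 F [-0.11  0.93 -1.1 ] T [-0.11  0.9  -0.04] p [0.5255 0.1861 0.1044] [ 179.92   44.82 -172.07] under 0.0038
```

{"fn": "move_arm", "kwargs": {
  "offset": [
    [0.06,0,0.06],
    [0.0,0,0.0]
  ],
  "twist": [
    [0.0,0,0.0],
    [0,0,0]
  ],
  "grip": [0,0]
}}

```text
time: 34.85
ee_pos: [0.5257, 0.1861, 0.1037]
tcp_rot: [179.9, 44.8, -172.1]
wrist_force: [-0.3, 0.3, -0.3]
opening: 0.0228
grasp_force: 109.1
```

```bash
python3 st.py
python3 - <<'E'
from h import *
A=[];C=[]
for n in("scene","side"):
    c=viewer.camera(n); A.append(cloud(c).reshape(-1,3)); C.append(c["color"].reshape(-1,3))
W=np.concatenate(A);C=np.concatenate(C).astype(int);ok=~np.isnan(W[:,0]);W=W[ok];C=C[ok]
n=(abs(W[:,0]-.63)<.17)&(abs(W[:,1]-.2)<.15)
for nm,m in (("mat",n&(W[:,2]<.008)&(C.max(1)<60)),("tray",n&(W[:,2]>.014)&(W[:,2]<.047)&(W[:,0]>.53))):
    a=np.radians(7.5);u=np.array([np.cos(a),np.sin(a)]);v=np.array([-u[1],u[0]]);P=W[m][:,:2]-[.6265,.1995]
    lo=np.percentile(P@u,[.5,99.5]);l2=np.percentile(P@v,[.5,99.5]);print(nm,lo.round(4),l2.round(4),cv2.minAreaRect((W[m][:,:2]*1000).astype(np.float32)))
E
```

```text
34.85 F [-0.31  0.28 -0.28] T [-0.01  0.58 -0.01] p [0.5257 0.1861 0.1037] [ 179.91   44.85 -172.08] under 0.0031
mat [-0.1162  0.1143] [-0.1033  0.1052] ((625.9951782226562, 199.9743194580078), (234.21771240234375, 210.39300537109375), 6.007021903991699)
tray [-0.0933  0.0866] [-0.0786  0.0808] ((622.5846557617188, 199.80087280273438), (185.73471069335938, 158.6873779296875), 8.641095161437988)
```

{"fn": "move_arm", "kwargs": {
  "offset": [
    [0,0,0],
    [0,0,0],
    [0,0,0],
    [0,0,0],
    [0,0,0]
  ],
  "twist": [
    [0,0,0],
    [0,0,0],
    [0,0,0],
    [0,0,0],
    [0,0,0]
  ],
  "grip": [0.4,0.6,0.8,0.9,0.9]
}}

```text
time: 35.45
ee_pos: [0.5254, 0.186, 0.1033]
tcp_rot: [179.9, 44.8, -172.1]
wrist_force: [0.4, -0.2, -0.0]
opening: 0.0768
grasp_force: 0.0
```

{"fn": "move_arm", "kwargs": {
  "offset": [
    [-0.4,0,-0.6],
    [-0.7,0,-1],
    [-1.2,0,-1.7],
    [-1.2,0,-1.7],
    [-1.2,0,-1.7]
  ],
  "twist": [
    [0,0,0],
    [0,0,0],
    [0,0,0],
    [0,0,0],
    [0,0,0]
  ],
  "grip": [0.9,0.9,0.9,0.9,0.9]
}}

```text
time: 35.95
ee_pos: [0.5114, 0.184, 0.1854]
tcp_rot: [179.9, 44.8, -172.1]
wrist_force: [0.6, -0.6, 0.1]
opening: 0.077
grasp_force: 0.0
```

{"fn": "move_arm", "kwargs": {
  "offset": [
    [-1.4,0,-1.4],
    [-1.4,0,-1.4],
    [-1.4,0,-1.4],
    [-1,0,-1],
    [0,0,0]
  ],
  "twist": [
    [0,0,0],
    [0,0,0],
    [0,0,0],
    [0,0,0],
    [0,0,0]
  ],
  "grip": [0.9,0.9,0.9,0.9,0.9]
}}

```text
time: 36.45
ee_pos: [0.5125, 0.1843, 0.2606]
tcp_rot: [179.8, 45.0, -172.1]
wrist_force: [-0.8, 0.1, -0.4]
opening: 0.0765
grasp_force: 0.0
```

```bash
python3 st.py
python3 - <<'E'
from h import *
A=[];C=[]
for n in("scene","side"):
    c=viewer.camera(n); w=cloud(c); A.append(w.reshape(-1,3)); C.append(c["color"].reshape(-1,3))
    print(n,[(round(k["p"],2),w[int(k["position"][1]),int(k["position"][0])].round(3).tolist()) for k in finder.boxes_of(c,"adapter0")[:6]])
W=np.concatenate(A);C=np.concatenate(C).astype(int);ok=~np.isnan(W[:,0]);W=W[ok];C=C[ok]
n=(abs(W[:,0]-.63)<.17)&(abs(W[:,1]-.2)<.15)
for nm,m in (("mat",n&(W[:,2]<.008)&(C.max(1)<60)),("tray",n&(W[:,2]>.014)&(W[:,2]<.047)&(W[:,0]>.53))):
    print(nm,cv2.minAreaRect((W[m][:,:2]*1000).astype(np.float32)))
m=n&(W[:,2]>.038)&(W[:,2]<.06)&(W[:,0]>.56); P=W[m]; print("wall tops fit",np.linalg.lstsq(np.c_[P[:,:2]-[.63,.2],np.ones(len(P))],P[:,2],rcond=None)[0].round(3))
E
```

```text
36.45 F [-0.81  0.11 -0.43] T [-0.06  0.63  0.01] p [0.5125 0.1843 0.2606] [ 179.84   45.01 -172.13] under 0.16
scene [(0.81, [0.839, -0.0, 0.028]), (0.76, [0.692, -0.186, 0.04]), (0.53, [0.683, -0.241, 0.033])]
side [(0.74, [0.674, -0.252, 0.041]), (0.66, [0.688, -0.193, 0.037]), (0.59, [0.674, -0.14, 0.055])]
mat ((625.99755859375, 197.94419860839844), (234.41172790527344, 212.90589904785156), 6.357741832733154)
tray ((621.0297241210938, 199.31784057617188), (185.40296936035156, 159.02113342285156), 8.70897102355957)
wall tops fit [-0.002 -0.003  0.041]
```

Tray level, centred on the mat and empty, with three adapters in the bin and the gripper clear. Handing in.

```bash
python3 -c "
from workcell import bot
print(bot.job_done())"
```

```text
the job is handed in; nothing more can be done
None
```

All three adapters are in the bin after a light rest on its rim (about 4 N for over a second), and the empty tray is level, centred on its mat and released; I handed the job in at about 36.5 s without a verdict shown, and on the way I once set the loaded tray back on its mat to regrip the handle at 45 degrees instead of 15, because the arm could not otherwise tip it steeply enough.

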